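# Load and close the gluing press

### The arm

A 6-joint arm with a two-finger parallel gripper is mounted at the origin on the work surface; the furniture and walls round the work are solid. World frame = base frame: x ahead of the robot, y to its left, z up, the work surface at z = 0. Lengths are in m, angles in rad, forces in N, time in s.
With the tool pointing down it reaches from about 0.425 to 0.95 m from the base axis. Payload 3.5 kg.
Tool frame: the origin (TCP) lies at the very end of the fingers, on their centre line; the grasp point (between the pads) lies 19 mm behind it; x points along the fingers, z is the direction in which the jaws open and shut, and the axes are right-handed (so a half turn about x gives the same grasp; the last joint's range is limited). The gripper opens to 85 mm and grips with 20 to 120 N. Pads are 22 mm wide; open, the fingers measure 114 mm over their backs; the gripper's body (76 mm by 85 mm) begins 54 mm behind the grasp point. The pads swing forward as they close: fully open they stand 13 mm farther back than shut.
Start: joints at [1.146, 0.286, 1.577, -0, 1.279, -0.15], TCP at [0.183, 0.65, 0.197] pointing down, gripper open.
Joint ranges: [-2.77, 2.77], [-0.9, 2.22], [0.21, 2.48], [-1.53, 4.67], [0.24, 2.81], [-2.84, 2.84]. Speed limits (rad/s): [2.79, 2.79, 3.14, 3.14, 3.14, 3.14].

### API

Orientations are given as a unit quaternion [x, y, z, w].
In Python, from plant import ctrl, cams gives the robot as it stands.
- The arm moves only by the tool play_rows, never from a script. Its argument "rows" is a list of rows, each a list of 3 entries, a list of its own where there are three numbers: the opening in per cent of the stroke, from 0 (shut) to 100 (fully open), then the shift along the tool's x, y, z in units of 0.3 m (1.0 is 0.3 m), then the turn, a rotation vector about the tool's x, y, z in units of pi/2 rad (1.0 is pi/2 rad). A call has 1 to 10 rows; each row is the pose to reach, as a shift and turn from the pose commanded when the call began, along the tool's axes at that moment; what a row does not reach only later rows make up. A row lasts 1/12 s, in which the tool goes at most 41.7 mm and 7.16 degrees, less where a joint would pass 70% of its speed; a pose out of reach is approached as far as the arm can. A call with a number of a shift or a turn outside -1 to 1 is refused whole. A call with a gripper value outside its range is refused whole. The fingers move at their own pace and stop on an object; "force" is the grip in N (left out, the last holds). Time passes only in rows, so rows that repeat a pose let the fingers close. It gives the time, the measured TCP pose, the force and the opening at its end, in the units of the state.
- ctrl.get_state(): the state, without advancing time (a new reading comes with each control period).
- cams.read_camera(name): name is "side" or "top"; returns a dict with "color" (480x640x3 uint8, red, green, blue), "fx", "fy", "cx", "cy" (pixels), "k1" (the pictures are not rectified: a ray, as slopes to the right and down, at radius r is drawn at 1 + k1 r^2 times it, then the intrinsics apply), "view" (4x4, takes a point from world to camera coordinates). Camera axes: x right, y down, z forward; pixel columns grow to the right and rows downward; lengths in m; the calibration is good to about 2 mm. A picture is of the moment at which its call begins. There is no depth.
- ctrl.sign_off(): hands the job in, once; it reports no verdict.
The state is a dict: "time": time; "qpos": joint angles; "dq": joint speeds; "joint_efforts": joint torques, N m; "eef_pos": TCP position; "tcp_rot": TCP orientation; "contact_force": force on the tool from outside, world axes, zero at the start; "wrist_torque": the same for the moment, N m; "opening": opening from 0.0 (shut) to 1.0 (fully open).
Only numpy, scipy, OpenCV 4.12 (cv2) and the standard library are available. Lean on these libraries where they do the work, as an engineer would, in place of code of your own. Each camera call takes 0.05 s, during which the arm holds its last target. There are 200 camera calls.

### The job

Put every loose wooden block that is on the bench into the gluing press, one to a lane, each slid in under the bridge until it is fully home against the back stop. Then close the press: its wing knob sits cross-threaded, so first turn it backwards (anticlockwise from above) until the screw clicks down on to its thread start, and only then turn it clockwise as far as it goes, so that the plate holds the blocks. Leave the other things on the bench where they are.

Things in the scene. Friction and masses are not known exactly. Their poses are not given: they have to be found in the camera images.
- press: gluing press, fixed: grey base plate 170 x 216 x 10 mm, steel bridge over its rear half. Origin at bench level; x axis from its open front to its rear (the way blocks go in), y left, z up. In mm in this frame: base x -95..75, y +-108; back stop 18 high with its face at x +30, z 10..28; bridge x -15..75, z 70..80, on an upright at each end (y +-98..108). The body never moves in a run.
- lane_1 (a point): left lane (press x -5, y +64, z 10 mm): on the base, where the middle of a block's underside is when it is home (it then sticks out 25 mm in front of the bridge); axes as the press. A lane runs along x and is 56 mm wide between steel rails 8 wide and 7 high over the base, from press x -49 (round noses) to the back stop
- lane_2 (a point): the same for the middle lane (press y 0)
- lane_3 (a point): the same for the right lane (press y -64)
- block_a: loose plain wooden block 50 x 70 x 35 mm, about 0.15 kg. Origin in the middle of its underside; x along the 50 mm side, y along the 70 mm side, z up. It fits a lane with its 70 mm side along the lane, either way round. May be absent (None).
- block_b: a block like block_a; may be absent (None)
- block_c: a block like block_a; may be absent (None)
- knob_grip (a point): point on the axis of the black wing knob on the bridge (press x +45, y 0), to grip at, 122.5 mm over the bench. The wing is a bar 70 mm long, 16 mm thick and 28 mm high (z 98.5..126.5 mm) over a round skirt of 54 mm diameter and 18 mm height; x axis of the point along the bar, y across it; it turns with the knob.
- wing (a joint): angle of the wing knob (rad), growing clockwise from above; bar along press x at 0; limits -1.9, 2.5; starts at -0.6..0.1 with the screw on top of its thread: turned forward it then jams at about 0.25 (do not force). Turned back past about -1.2 the screw drops on to its thread start; then it turns forward freely to 2.5 and lowers the plate. Takes about 0.1 N m, stays as left, does not rise or fall
- plate (a joint): how far the screw with its pressure plate has come down (m): 0 raised (underside 57 mm over the bench, a block in the press is 45 mm high), about 0.0105 after the click (still 1.5 mm above the blocks), then lower with forward turning until it rests on the blocks at about 0.012. A spring of about 3 N pushes it down. The plate lies under the bridge at press x -14..66, y +-88 mm
- screw_tip (a point): brass tip of the screw in the middle of the wing knob, 9 mm diameter, 143 mm over the bench (16.5 mm proud of the bar) when raised; it sinks with the plate, so its fall of 10 mm shows the click
- sanding_pad: dark sanding pad 65 x 100 x 26 mm lying on the bench; leave alone
- flux_tin: round green tin, 72 mm diameter, 29 mm high; leave alone
Not all that is in view belongs to the job. What is shaped like the block_b but purple is not meant.

How it is judged:
By the outcome, as a careful person would: the job done as asked, in the order asked, and still so for the second after the job is handed in, with the robot touching nothing.
Of block_a, block_b, block_c only 2 to 3 are there at a start; the rules pass over those that are not, and their reading is None.
At some moment in a run one of block_a, block_b, block_c may be knocked a few centimetres aside while the robot is not near it.
Once in a run the grip may slacken for a moment while it holds something.
It also fails if it takes over 210 s, if anything falls off the work surface, if the arm or the gripper's body presses on something with over 40 N, if the wrist force passes 120 N, or if a joint passes its speed limit or range.

## Working session

There is one attempt and no reset: what is moved stays moved. The work goes in short steps, Python scripts to look and compute and a tool call to move; the robot and the scene stay as the last step left them, time stands still between calls to the robot, and variables do not carry over. Pictures are saved under pics/ and viewed, about 12 in all and at most 16, crops included, and the job is handed in when it is done.

Besides the shell and the picture viewer there is one more tool, called after "Emit:" in YAML: its name, and indented under it one key for each argument. play_rows: Moves the arm, as the interface text tells. Shifts and turns lie within -1 to 1; 1 stands for 0.3 m of shift or pi/2 rad of turn. Its arguments: {"type":"object","properties":{"rows":{"type":"array"},"force":{"type":"number"}},"required":["rows"]}

```bash
ls; mkdir -p pics; python3 - <<'E'
from plant import ctrl,cams
import cv2,numpy as np
s=ctrl.get_state();print(s)
for n in("side","top"):
    c=cams.read_camera(n);cv2.imwrite(f"pics/{n}0.png",c["color"][:,:,::-1]);print(n,c["fx"],c["fy"],c["cx"],c["cy"],c["k1"],np.round(c["view"],4).tolist())
E
```

```text
pics
{'time': 0.0, 'qpos': array([ 1.14602369e+00,  2.87239138e-01,  1.57819278e+00,  1.65526770e-05,
        1.27857793e+00, -1.50013865e-01]), 'dq': array([-0.00095942, -0.00046228,  0.00071722, -0.00035063, -0.00061265,
        0.00142066]), 'joint_efforts': array([ 4.86522167e-04, -4.05977869e+01, -2.92628074e+01, -8.32409341e-05,
        5.81801301e-03,  6.33616295e-06]), 'eef_pos': array([0.18280505, 0.64900573, 0.19558974]), 'tcp_rot': array([-0.42721695,  0.56451706,  0.42641035,  0.5630101 ]), 'contact_force': array([-0.11330849, -0.56570218, -1.05187856]), 'wrist_torque': array([-0.01896992, -0.00618879, -0.07810976]), 'opening': 0.9977751393811708}
side 612.8060613018916 612.8060613018916 318.1430047157867 241.45527583607367 -0.06839174677968311 [[0.9185, -0.3953, 0.0097, -0.3656], [-0.1911, -0.4651, -0.8644, 0.2036], [0.3462, 0.7921, -0.5028, 1.1504], [0.0, 0.0, 0.0, 1.0]]
top 534.7675024584969 534.7675024584969 318.11533808451105 236.60636513548639 -0.14417367378084925 [[0.0259, -0.9995, -0.0161, 0.1044], [-0.9957, -0.0244, -0.089, 0.4196], [0.0885, 0.0183, -0.9959, 1.2325], [0.0, 0.0, 0.0, 1.0]]
```

View pics/top0.png

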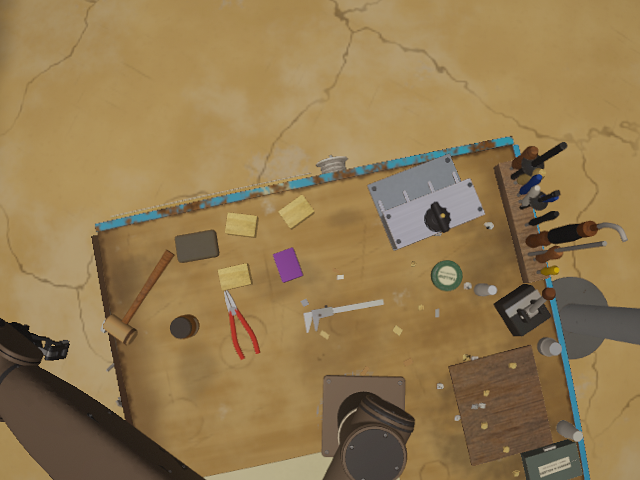

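View pics/side0.png

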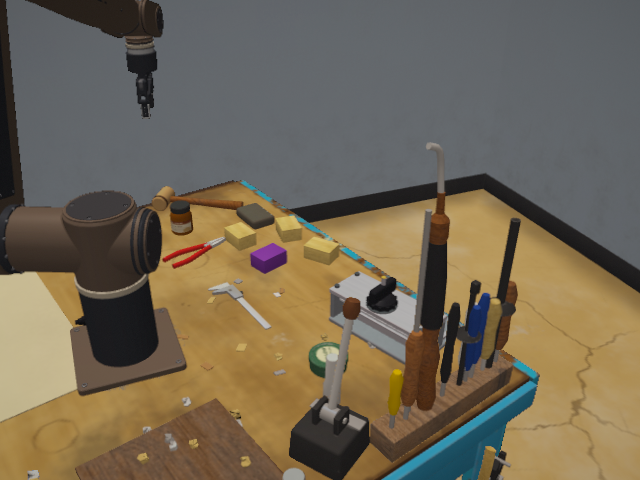

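The top view shows three plain wooden blocks at about (241,224), (296,212) and (235,277). The purple one at (288,265) isn't wanted, the dark pad is at (197,246), and the tin is at (447,275). The press is at (427,200), with its open rails on the far side at the top and its knob at (437,218).

```bash
cat > h.py <<'E'
import numpy as np,cv2
from plant import ctrl,cams
from scipy.spatial.transform import Rotation as R
def undist(c,uv):
    K=np.array([[c["fx"],0,c["cx"]],[0,c["fy"],c["cy"]],[0,0,1]])
    return cv2.undistortPoints(np.array(uv,float).reshape(-1,1,2),K,np.array([c["k1"],0,0,0.]))[:,0]
def ray(c,uv):
    V=np.array(c["view"]);Rm=V[:3,:3];o=-Rm.T@V[:3,3]
    p=undist(c,uv);return o,np.c_[p,np.ones(len(p))]@Rm
def onplane(c,uv,z):
    o,d=ray(c,uv);return o+d*((z-o[2])/d[:,2])[:,None]
def proj(c,P):
    V=np.array(c["view"]);K=np.array([[c["fx"],0,c["cx"]],[0,c["fy"],c["cy"]],[0,0,1]])
    return cv2.projectPoints(np.array(P,float).reshape(-1,1,3),cv2.Rodrigues(V[:3,:3])[0],V[:3,3],K,np.array([c["k1"],0,0,0.]))[0][:,0]
def wood(img):
    h=cv2.cvtColor(img,cv2.COLOR_RGB2HSV)
    return cv2.inRange(h,(20,70,165),(32,160,255))
def blocks(c,lo=150,box=None):
    """top faces of wooden blocks seen in top camera -> centre,long-axis angle,sizes"""
    m=wood(c["color"]);m=cv2.morphologyEx(m,cv2.MORPH_OPEN,np.ones((3,3)))
    out=[]
    for k in cv2.findContours(m,0,1)[0]:
        if cv2.contourArea(k)<lo: continue
        P=onplane(c,k[:,0],0.035)[:,:2]
        (x,y),(w,h),a=cv2.minAreaRect((P*1000).astype(np.float32))
        if w<h: a+=90
        out.append((x,y,max(w,h),min(w,h),(a+90)%180-90,k[:,0].mean(0).round()))
    return out
E
python3 - <<'E'
from h import *
c=cams.read_camera("top")
for u in((241,224),(296,212),(235,277),(288,265)):print(u,cv2.cvtColor(c["color"],cv2.COLOR_RGB2HSV)[u[1],u[0]])
print(cv2.cvtColor(c["color"],cv2.COLOR_RGB2HSV)[240,340])
for b in blocks(c):print(b)
a=c["color"][130:260,215:515,::-1];cv2.imwrite("pics/crop1.png",cv2.resize(a,None,fx=2.66,fy=2.66,interpolation=cv2.INTER_CUBIC))
E
```

```text
(241, 224) [ 22 123 188]
(296, 212) [ 22 122 188]
(235, 277) [ 22 124 189]
(288, 265) [146 131 138]
[ 18 142 156]
(318.27691650390625, 307.849853515625, 69.36058807373047, 49.75229263305664, -75.97225570678711, array([233., 276.]))
(440.9547119140625, 296.84881591796875, 69.86975860595703, 49.0761604309082, 84.3084487915039, array([240., 224.]))
(474.07830810546875, 168.75112915039062, 70.16453552246094, 48.85111999511719, -52.7503776550293, array([295., 211.]))
(534.878173828125, 665.276611328125, 202.7917938232422, 88.19056701660156, 61.72612762451172, array([ 88., 183.]))
(989.632080078125, -307.533203125, 67.10769653320312, 36.24745178222656, -59.44305229187012, array([494.,  12.]))
(1005.5458984375, -425.1003723144531, 110.69413757324219, 73.64017486572266, -29.755908966064453, array([538.,  12.]))
```

View pics/crop1.png

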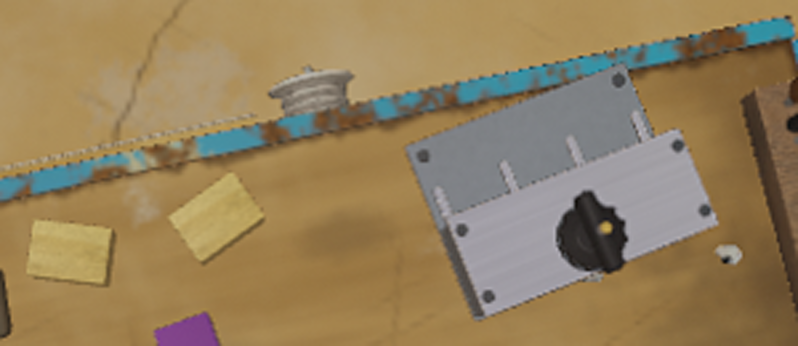

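Close crop: three plain wood blocks, and the press with its open front facing the far edge. The bridge corners are at crop (445,212), (680,130), (718,225) and (480,320), with the wing lying about along the lanes.

```bash
python3 - <<'E'
from h import *
c=cams.read_camera("top")
h=cv2.cvtColor(c["color"],cv2.COLOR_RGB2HSV)
full=lambda L:np.array(L)/2.66+[215,130]
B=onplane(c,full([(445,212),(680,130),(718,225),(480,320)]),.08)
F=onplane(c,full([(407,146),(622,65)]),.01)
S=onplane(c,full([(461,230),(678,146),(705,211),(488,297)]),.08)
print(np.round(B,4),np.round(F,4));print(S.round(4))
m=cv2.inRange(h,(0,0,110),(179,40,255));m[:150]=0;m[:,:365]=0;m[250:]=0;m[:,487:]=0
k=max(cv2.findContours(m,0,1)[0],key=cv2.contourArea)
print(cv2.contourArea(k),cv2.approxPolyDP(k,4,True)[:,0].tolist())
for q in((420,190),(410,225),(440,178)):print(q,h[q[1],q[0]])
# side view bridge + tip
s=cams.read_camera("side")
a=s["color"][250:370,310:470,::-1];cv2.imwrite("pics/crop2.png",cv2.resize(a,None,fx=5,fy=5,interpolation=cv2.INTER_CUBIC))
# brass tip
for n,cc,(x0,x1,y0,y1) in(("top",c,(420,455,195,240)),("side",s,(360,410,270,315))):
    hh=cv2.cvtColor(cc["color"],cv2.COLOR_RGB2HSV)[y0:y1,x0:x1];mm=cv2.inRange(hh,(12,90,90),(32,255,255))
    ys,xs=np.nonzero(mm);print(n,len(xs),xs.mean()+x0,ys.mean()+y0, onplane(cc,[(xs.mean()+x0,ys.mean()+y0)],.143))
E
```

```text
[[ 0.4755 -0.0282  0.08  ]
 [ 0.5515 -0.229   0.08  ]
 [ 0.4706 -0.2614  0.08  ]
 [ 0.3851 -0.0589  0.08  ]] [[ 5.443e-01 -5.000e-04  1.000e-02]
 [ 6.244e-01 -1.950e-01  1.000e-02]]
[[ 0.4605 -0.0419  0.08  ]
 [ 0.5376 -0.2271  0.08  ]
 [ 0.4823 -0.2502  0.08  ]
 [ 0.4046 -0.0654  0.08  ]]
5671.5 [[449, 154], [368, 185], [397, 247], [393, 249], [440, 235], [423, 220], [434, 201], [450, 213], [450, 227], [484, 214], [473, 186], [467, 185], [470, 179], [459, 179]]
(420, 190) [109  15 135]
(410, 225) [135  12 165]
(440, 178) [107  13 133]
top 204 443.9264705882353 233.64215686274508 [[ 0.41872602 -0.15377144  0.143     ]]
side 476 391.2121848739496 276.28361344537814 [[ 0.47316128 -0.1590037   0.143     ]]
```

View pics/crop2.png

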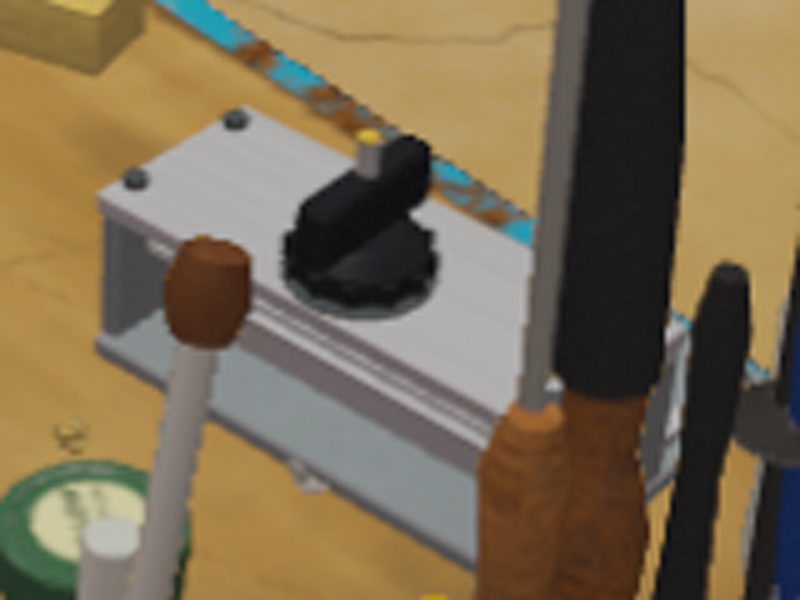

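```bash
cat >> h.py <<'E'
A=np.deg2rad(22.6);PX=np.array([-np.cos(A),-np.sin(A)]);PY=np.array([-PX[1],PX[0]]);O=np.array([.498,-.1345])
def pr(x,y): return O+PX*x/1000+PY*y/1000   # press mm -> world
def topr(p): d=(np.array(p)[:2]-O)*1000;return d@PX,d@PY
def goto(xyz,t=None):
    """row numbers to bring the tool to xyz, pointing down, tool y along angle t (deg, mod 180)"""
    s=ctrl.get_state();R0=R.from_quat(s["tcp_rot"]);M=R0.as_matrix()
    cur=np.rad2deg(np.arctan2(M[1,1],M[0,1]))
    if t is None:t=cur
    d=(t-cur+90)%180-90
    for k in(d,d-180*np.sign(d or 1)):
        a=np.deg2rad(cur+k);D=np.array([[0,np.cos(a),np.sin(a)],[0,np.sin(a),-np.cos(a)],[-1,0,0]])
        print("yaw",round(cur,1),"turn",round(k,1),"shift",np.round(M.T@(np.array(xyz)-s["eef_pos"])/.3,3).tolist(),"rot",np.round((R0.inv()*R.from_matrix(D)).as_rotvec()/(np.pi/2),3).tolist(),"q6",s["qpos"][5].round(2))
E
python3 - <<'E'
from h import *
c=cams.read_camera("top");s=cams.read_camera("side")
o1,d1=ray(c,[(215+606/2.66,130+228/2.66)]);o2,d2=ray(s,[(384,277)])
d1=d1[0];d2=d2[0];ab=np.linalg.lstsq(np.c_[d1,-d2],o2-o1,rcond=None)[0]
print("tip",o1+ab[0]*d1,o2+ab[1]*d2,"press",topr(o1+ab[0]*d1))
b=onplane(c,[(215+585/2.66,130+197/2.66),(215+612/2.66,130+268/2.66)],.1265)
print("bar ang",np.rad2deg(np.arctan2(*(b[0]-b[1])[[1,0]])),b)
for b in blocks(c)[:3]:
    print(b); 
    goto([b[0]/1000,b[1]/1000,.15],b[4])
print([pr(-58,y) for y in(64,0,-64)])
E
```

```text
tip [ 0.45734109 -0.15186479  0.14021285] [ 0.46131418 -0.15356224  0.14111431] press (np.float64(44.209925560872634), np.float64(0.40632129814473333))
bar ang 21.243389383395474 [[ 0.48411925 -0.13753386  0.1265    ]
 [ 0.42669267 -0.15985821  0.1265    ]]
(318.27691650390625, 307.849853515625, 69.36058807373047, 49.75229263305664, -75.97225570678711, array([233., 276.]))
yaw 164.3 turn -60.2 shift [0.156, -0.743, -0.974] rot [0.669, -0.0, 0.0] q6 -0.15
yaw 164.3 turn 119.8 shift [0.156, -0.743, -0.974] rot [-1.331, -0.0, -0.0] q6 -0.15
(440.9547119140625, 296.84881591796875, 69.86975860595703, 49.0761604309082, 84.3084487915039, array([240., 224.]))
yaw 164.3 turn -79.9 shift [0.156, -1.147, -0.898] rot [0.888, -0.0, 0.0] q6 -0.15
yaw 164.3 turn 100.1 shift [0.156, -1.147, -0.898] rot [-1.112, -0.0, -0.0] q6 -0.15
(474.1500549316406, 168.6568145751953, 69.92755126953125, 48.85111999511719, -52.7503776550293, array([295., 211.]))
yaw 164.3 turn -37.0 shift [0.156, -1.369, -1.279] rot [0.411, -0.0, 0.0] q6 -0.15
yaw 164.3 turn 143.0 shift [0.156, -1.369, -1.279] rot [-1.589, -0.0, -0.0] q6 -0.15
[array([ 0.57614109, -0.17129633]), array([ 0.55154619, -0.11221087]), array([ 0.52695129, -0.05312542])]
```

Emit:
play_rows:
  rows:
    - [100,[0,-0.7,-0.65],[0.411,0,0]]
    - [100,[0,-0.7,-0.65],[0.411,0,0]]
    - [100,[0,-0.7,-0.65],[0.411,0,0]]
    - [100,[0,-0.7,-0.65],[0.411,0,0]]
    - [100,[0,-0.7,-0.65],[0.411,0,0]]
    - [100,[0,-0.7,-0.65],[0.411,0,0]]
    - [100,[0,-0.7,-0.65],[0.411,0,0]]
    - [100,[0,-0.7,-0.65],[0.411,0,0]]
  force: 50

```text
time: 1.02
eef_pos: [0.3352, 0.4006, 0.1972]
tcp_rot: [-0.225, 0.67, 0.223, 0.671]
contact_force: [0.1, 0.8, -0.4]
opening: 0.998
```

```bash
python3 - <<'E'
from h import *
print(ctrl.get_state()["eef_pos"],ctrl.get_state()["time"]);goto([.474,.1687,.12],-52.75)
E
```

```text
[0.33518103 0.40062697 0.19716894] 1.0167
yaw 126.9 turn 0.3 shift [0.259, -0.895, -0.095] rot [-0.003, 0.0, 0.002] q6 0.04
yaw 126.9 turn -179.7 shift [0.259, -0.895, -0.095] rot [1.997, 0.002, -0.0] q6 0.04
```

Emit:
play_rows:
  rows:
    - [100,[0.15,-0.895,-0.095],[-0.003,0,0]]
    - [100,[0.15,-0.895,-0.095],[-0.003,0,0]]
    - [100,[0.15,-0.895,-0.095],[-0.003,0,0]]
    - [100,[0.15,-0.895,-0.095],[-0.003,0,0]]
    - [100,[0.15,-0.895,-0.095],[-0.003,0,0]]
    - [100,[0.15,-0.895,-0.095],[-0.003,0,0]]
    - [100,[0.15,-0.895,-0.095],[-0.003,0,0]]
    - [100,[0.4,-0.895,-0.095],[-0.003,0,0]]
    - [100,[0.4,-0.895,-0.095],[-0.003,0,0]]
    - [100,[0.4,-0.895,-0.095],[-0.003,0,0]]

```text
time: 1.85
eef_pos: [0.4668, 0.1728, 0.0702]
tcp_rot: [-0.226, 0.674, 0.228, 0.665]
contact_force: [-0.8, -1.2, -1.1]
opening: 0.997
```

```bash
python3 - <<'E'
from h import *
print(ctrl.get_state()["eef_pos"],ctrl.get_state()["time"]);goto([.474,.1687,.012],-52.75)
E
```

```text
[0.46682595 0.17279571 0.0702157 ] 1.85
yaw 127.5 turn -0.2 shift [0.194, -0.027, 0.013] rot [0.002, -0.008, -0.004] q6 -0.5
yaw 127.5 turn 179.8 shift [0.194, -0.027, 0.013] rot [-1.998, 0.007, -0.012] q6 -0.5
```

Emit:
play_rows:
  rows:
    - [100,[0,0,0],[0,0,0]]
    - [100,[0,0,0],[0,0,0]]
    - [100,[0,0,0],[0,0,0]]

```text
time: 2.1
eef_pos: [0.4742, 0.1749, 0.0798]
tcp_rot: [-0.228, 0.668, 0.228, 0.671]
contact_force: [-0.3, 0.5, 0.3]
opening: 0.998
```

```bash
python3 - <<'E'
from h import *
print(ctrl.get_state()["eef_pos"],ctrl.get_state()["time"]);goto([.474,.1687,.012],-52.75)
E
```

```text
[0.47420759 0.17490513 0.07984615] 2.1
yaw 127.6 turn -0.3 shift [0.226, -0.015, -0.014] rot [0.004, 0.003, 0.001] q6 -0.5
yaw 127.6 turn 179.7 shift [0.226, -0.015, -0.014] rot [-1.996, -0.002, 0.004] q6 -0.5
```

Emit:
play_rows:
  rows:
    - [100,[0.11,-0.015,-0.014],[0.004,0,0]]
    - [100,[0.226,-0.015,-0.014],[0.004,0.003,0]]
    - [100,[0.226,-0.015,-0.014],[0.004,0.003,0]]
    - [100,[0.226,-0.015,-0.014],[0.004,0.003,0]]
    - [20,[0.226,-0.015,-0.014],[0.004,0.003,0]]
    - [20,[0.226,-0.015,-0.014],[0.004,0.003,0]]
    - [20,[0.226,-0.015,-0.014],[0.004,0.003,0]]
    - [20,[0.226,-0.015,-0.014],[0.004,0.003,0]]
    - [20,[0.226,-0.015,-0.014],[0.004,0.003,0]]
    - [20,[0.226,-0.015,-0.014],[0.004,0.003,0]]

```text
time: 2.93
eef_pos: [0.4721, 0.168, 0.0099]
tcp_rot: [-0.226, 0.671, 0.225, 0.669]
contact_force: [-0.3, -0.5, -0.6]
opening: 0.202
```

Emit:
play_rows:
  rows:
    - [20,[0,0,0],[0,0,0]]
    - [20,[0,0,0],[0,0,0]]
    - [20,[0,0,0],[0,0,0]]
    - [20,[0,0,0],[0,0,0]]

```text
time: 3.27
eef_pos: [0.4715, 0.1679, 0.0091]
tcp_rot: [-0.226, 0.672, 0.225, 0.669]
contact_force: [-0.2, 0.2, 0.8]
opening: 0.199
```

```bash
python3 - <<'E'
from h import *
c=cams.read_camera("top");s=cams.read_camera("side")
for b in blocks(c):print(b)
a=c["color"][150:300,200:400,::-1];b=s["color"][150:300,200:400,::-1]
cv2.imwrite("pics/miss.png",np.vstack([cv2.resize(q,None,fx=2.0,fy=2.0,interpolation=2) for q in(a,b)]))
E
```

```text
(-143.43101501464844, 868.6624145507812, 63.4316520690918, 42.9688835144043, 17.088027954101562, array([  7., 456.]))
(-69.11618041992188, 854.3927001953125, 73.674560546875, 62.0616455078125, 0.1585443913936615, array([  8., 428.]))
(-92.95318603515625, 635.69140625, 196.3620147705078, 139.41339111328125, -9.84747314453125, array([ 95., 448.]))
(318.36749267578125, 308.0071105957031, 69.86907958984375, 50.005409240722656, -75.97510719299316, array([233., 276.]))
(440.7051696777344, 297.05352783203125, 69.75588989257812, 49.968692779541016, 85.09042358398438, array([240., 224.]))
(530.1137084960938, 844.8356323242188, 107.59186553955078, 67.39019775390625, 40.410526275634766, array([ 24., 181.]))
(663.6510009765625, -224.14642333984375, 57.10216522216797, 36.701385498046875, -76.60355567932129, array([465., 137.]))
(623.5526733398438, 872.02490234375, 92.76546478271484, 45.65375518798828, 17.80060386657715, array([ 19., 146.]))
(579.7879638671875, 665.4434204101562, 343.9559631347656, 251.2587432861328, 89.14012145996094, array([ 96., 160.]))
(778.2716674804688, -315.9533386230469, 98.07499694824219, 55.784461975097656, -61.92350196838379, array([499.,  91.]))
(949.7669677734375, 565.1807250976562, 81.84284210205078, 55.81172561645508, 25.011686325073242, array([145.,  22.]))
(988.260009765625, -614.5848388671875, 205.03805541992188, 139.85394287109375, -88.94859480857849, array([610.,  23.]))
(962.5457763671875, -380.62396240234375, 234.0455322265625, 135.84349060058594, -85.37304878234863, array([523.,  17.]))
```

View pics/miss.png

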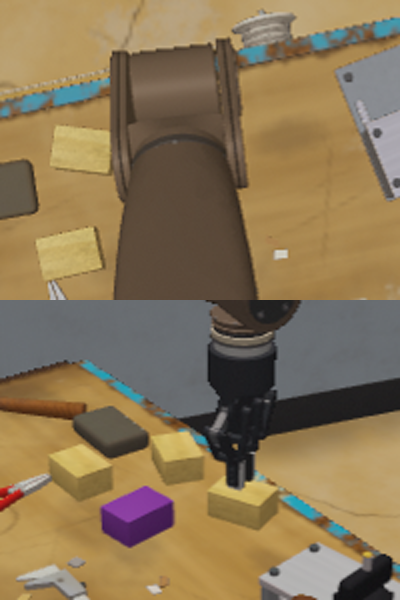

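```bash
python3 - <<'E'
from h import *
s=cams.read_camera("side");st=ctrl.get_state();print(st["eef_pos"],st["opening"],R.from_quat(st["tcp_rot"]).as_matrix().round(2).tolist())
print("tcp px",proj(s,[st["eef_pos"],st["eef_pos"]+[0,0,.05]]))
print("exp block centre px",proj(s,[[.474,.1687,.035]]))
m=wood(s["color"]);h=cv2.cvtColor(s["color"],cv2.COLOR_RGB2HSV);print(h[245,320])
for u in((321,246),(288,223),(240,230)):print(u,onplane(s,[u],.035))
a=s["color"][190:280,270:370,::-1]
cv2.imwrite("pics/miss2.png",cv2.resize(a,None,fx=6,fy=6,interpolation=2))
E
```

```text
[0.47159558 0.167909   0.00914026] 0.20025780080579672 [[-0.0, -0.6, 0.8], [-0.0, 0.8, 0.6], [-1.0, 0.0, -0.0]]
tcp px [[318.69743413 253.12747401]
 [318.91690263 234.6432395 ]]
exp block centre px [[319.62141709 243.29217505]]
[ 22 112 186]
(321, 246) [[0.4720234 0.1560923 0.035    ]]
(288, 223) [[0.4411047  0.28953381 0.035     ]]
(240, 230) [[0.32096267 0.3004034  0.035     ]]
```

View pics/miss2.png

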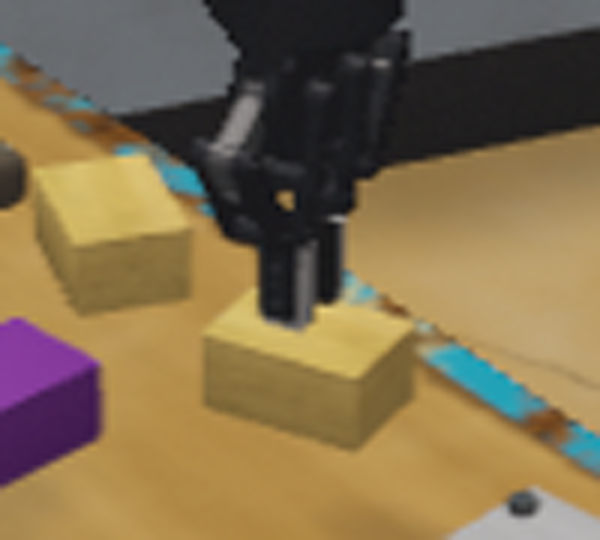

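```bash
python3 - <<'E'
from h import *
s=cams.read_camera("side")
print(proj(s,[[.1828,.649,.1956]]),proj(s,[[.474,.1687,0.035],[.4716,.1679,.035]]))
a=cv2.imread("pics/side0.png")[60:140,100:190];b=s["color"][170:280,270:370,::-1]
g=cv2.cvtColor(s["color"],cv2.COLOR_RGB2GRAY)[235:250,305:335];print(g)
i=cv2.imread("pics/side0.png",0)[100:122,136:156];print(i)
E
```

```text
[[149.32317849 128.62950687]] [[319.62141709 243.29217505]
 [318.81325785 243.6502645 ]]
[[145 146 147 149 151 151 151 132  55  30  34  33  29  26  69 103  92  61
   25  25  24  58  99 137 158 158 158 158 158 159]
 [145 146 145 146 148 149 151 132  56  29  29  30  28  26  69 103  92  62
   26  26  25  58 120 157 166 159 159 159 160 160]
 [143 145 145 145 146 147 150 134  56  33  35  33  28  28  69 103  91  61
   26  26  26  60 125 163 173 163 147 160 161 161]
 [142 143 143 145 147 149 168 167  66  28  30  29  28  30  71 102  89  61
   27  26  32  80 147 179 170 154 147 158 159 159]
 [142 142 142 144 151 170 183 160  63  26  29  30  28  27  69 101  89  61
   30  28  36  97 156 177 167 158 156 151 127 125]
 [143 142 143 153 173 183 181 160  64  32  38  38  31  30  68 102  88  79
   89  80  91 151 180 170 161 162 166 156 130 106]
 [142 142 154 176 188 187 186 166  80  29  34  33  28  24  69 101  85 139
  189 190 189 188 187 185 184 182 180 162 132 108]
 [145 158 179 190 191 190 188 173 120  48  32  30  26  27  69 101  85 133
  183 185 187 188 187 186 185 186 188 189 184 160]
 [158 179 1
[... 2035 characters left out ...]
 101 102
  103 103]
 [103 102 102 102 102  84  65  35  29  40  28  26  58  97  50 101 102 102
  103 102]
 [102 103 103 102 102  68  61  35  27  31  26  24  59  97  49 101 101 102
  102 102]
 [103 103 102 102 102 101  84  40  23  25  24  22  41  97  71 101 102 102
  102 102]
 [102 103 102 103 102 102  99  84  79  97  98  98  98  98 102 102 102 101
  102 102]
 [102 102 104 102 103 102  65  94  99  99  99  99  78  55 101 101 103 103
  102 103]
 [103 103 103 102 102 102 102 102 103 102 101 102 102 102 102 102 102 103
  102 102]
 [103 102 102 102 102 102 103 102 103 103 102 101 102 102 102 102 102 102
  102 101]
 [102 102 102 102 103 102 102 102 102 102 102 102 102 102 102 102 103 103
  102 102]]
```

Emit:
play_rows:
  rows:
    - [20,[0.01,0,0],[0,0,0]]
    - [20,[0.01,0,0],[0,0,0]]
    - [20,[0.01,0,0],[0,0,0]]

```text
time: 3.72
eef_pos: [0.4714, 0.1679, 0.0059]
tcp_rot: [-0.226, 0.672, 0.225, 0.668]
contact_force: [0.1, -0.3, -0.2]
opening: 0.198
```

Emit:
play_rows:
  rows:
    - [20,[0.008,0,0],[0,0,0]]
    - [20,[0.008,0,0],[0,0,0]]
    - [20,[0.008,0,0],[0,0,0]]

```text
time: 3.97
eef_pos: [0.4715, 0.1679, 0.0036]
tcp_rot: [-0.226, 0.672, 0.225, 0.668]
contact_force: [0.3, 0.4, 0.2]
opening: 0.202
```

Emit:
play_rows:
  rows:
    - [20,[0.007,0,0],[0,0,0]]
    - [20,[0.007,0,0],[0,0,0]]
    - [20,[0.007,0,0],[0,0,0]]

```text
time: 4.22
eef_pos: [0.4715, 0.1679, 0.0016]
tcp_rot: [-0.226, 0.672, 0.225, 0.669]
contact_force: [0.4, 0.5, 0.3]
opening: 0.2
```

```bash
python3 - <<'E'
from h import *
s=cams.read_camera("side");st=ctrl.get_state();print(st["eef_pos"],st["contact_force"],st["joint_efforts"])
a=s["color"][200:270,290:370,::-1]
cv2.imwrite("pics/miss3.png",cv2.resize(a,None,fx=7,fy=7,interpolation=2))
E
```

```text
[0.4715432  0.16791142 0.00164995] [ 0.52594118  0.52609636 -0.16193044] [ 3.26317668e-04 -2.91713065e+01 -2.25155765e+01 -4.06491352e-03
  1.12349712e-02  2.23813015e-05]
```

View pics/miss3.png

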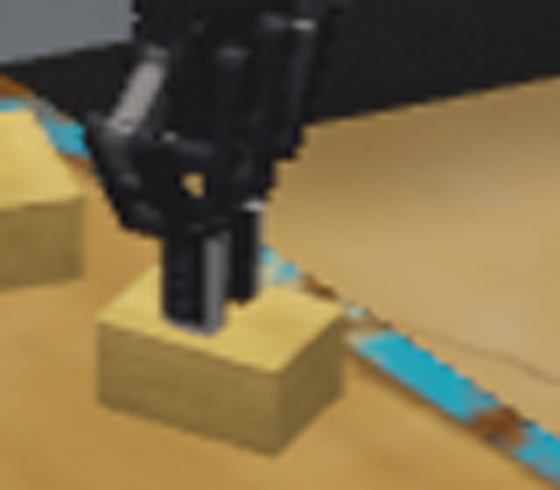

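Emit:
play_rows:
  rows:
    - [20,[0.007,0,0],[0,0,0]]
    - [20,[0.007,0,0],[0,0,0]]
    - [20,[0.007,0,0],[0,0,0]]

```text
time: 4.52
eef_pos: [0.472, 0.168, 0.001]
tcp_rot: [-0.226, 0.672, 0.225, 0.669]
contact_force: [-3.8, -0.3, 7.2]
opening: 0.202
```

Emit:
play_rows:
  rows:
    - [20,[0.007,0,0],[0,0,0]]
    - [20,[0.007,0,0],[0,0,0]]
    - [20,[0.007,0,0],[0,0,0]]

```text
time: 4.77
eef_pos: [0.4721, 0.168, 0.0009]
tcp_rot: [-0.226, 0.672, 0.225, 0.668]
contact_force: [-9.1, -2.0, 21.0]
opening: 0.2
```

Emit:
play_rows:
  rows:
    - [20,[-0.06,0,0],[0,0,0]]
    - [20,[-0.06,0,0],[0,0,0]]
    - [100,[-0.06,0,0],[0,0,0]]
    - [100,[-0.06,0,0],[0,0,0]]
    - [100,[-0.06,0,0],[0,0,0]]
    - [100,[-0.06,0,0],[0,0,0]]
    - [100,[-0.06,0,0],[0,0,0]]
    - [100,[-0.06,0,0],[0,0,0]]
    - [100,[-0.06,0,0],[0,0,0]]
    - [100,[-0.06,0,0],[0,0,0]]

```text
time: 5.6
eef_pos: [0.4716, 0.168, 0.0154]
tcp_rot: [-0.226, 0.672, 0.225, 0.669]
contact_force: [-0.0, -0.0, -0.6]
opening: 1.001
```

```bash
python3 - <<'E'
from h import *
s=cams.read_camera("side");c=cams.read_camera("top");st=ctrl.get_state();print(st["eef_pos"],st["opening"],st["contact_force"])
a=s["color"][190:270,270:390,::-1]
cv2.imwrite("pics/open.png",cv2.resize(a,None,fx=6,fy=6,interpolation=2))
E
```

```text
[0.47169787 0.16794124 0.01550148] 0.9999499557587374 [0.2084092  0.10930057 0.6610513 ]
```

View pics/open.png

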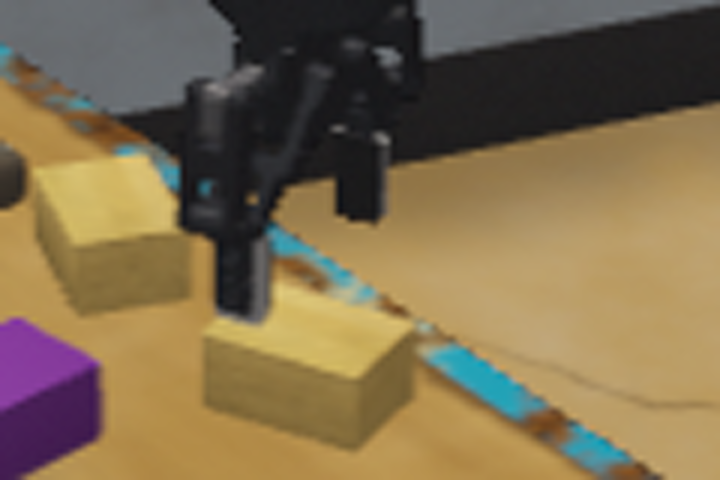

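Emit:
play_rows:
  rows:
    - [100,[0.04,0,0],[0,0,0]]
    - [100,[0.07,0,0],[0,0,0]]
    - [100,[0.07,0,0],[0,0,0]]
    - [100,[0.07,0,0],[0,0,0]]

```text
time: 6.03
eef_pos: [0.4703, 0.1677, -0.0069]
tcp_rot: [-0.226, 0.673, 0.225, 0.668]
contact_force: [-0.1, -0.3, -0.2]
opening: 1.004
```

Emit:
play_rows:
  rows:
    - [100,[0.05,0,0],[0,0,0]]
    - [100,[0.05,0,0],[0,0,0]]
    - [100,[0.05,0,0],[0,0,0]]
    - [50,[0.05,0,0],[0,0,0]]
    - [50,[0.05,0,0],[0,0,0]]
    - [50,[0.05,0,0],[0,0,0]]
    - [50,[0.05,0,0],[0,0,0]]
    - [50,[0.05,0,0],[0,0,0]]

```text
time: 6.7
eef_pos: [0.4726, 0.168, -0.0194]
tcp_rot: [-0.226, 0.671, 0.225, 0.669]
contact_force: [0.5, 0.6, 3.5]
opening: 0.569
```

Emit:
play_rows:
  rows:
    - [40,[-0.2,0,0],[0,0,0]]
    - [40,[-0.45,0,0],[0,0,0]]
    - [40,[-0.45,0,0],[0.5,0,0]]
    - [40,[-0.45,0,0],[0.6,0,0]]
    - [40,[-0.45,0,0],[0.6,0,0]]
    - [40,[-0.45,0,0],[0.6,0,0]]
    - [40,[-0.45,0,0],[0.6,0,0]]
    - [40,[-0.45,0,0],[0.6,0,0]]
    - [40,[-0.45,0,0],[0.6,0,0]]
    - [40,[-0.45,0,0],[0.6,0,0]]
  force: 70

```text
time: 7.53
eef_pos: [0.4712, 0.1681, 0.1138]
tcp_rot: [0.104, 0.701, -0.107, 0.698]
contact_force: [-0.1, -0.8, -2.1]
opening: 0.57
```

Emit:
play_rows:
  rows:
    - [40,[0,0,0],[0,0,0]]
    - [40,[0,0,0],[0,0,0]]
    - [40,[0,0,0],[0,0,0]]

```text
time: 7.78
eef_pos: [0.4717, 0.1682, 0.1142]
tcp_rot: [0.102, 0.701, -0.104, 0.698]
contact_force: [-0.3, 1.0, -2.0]
opening: 0.564
```

```bash
python3 - <<'E'
from h import *
print(ctrl.get_state()["eef_pos"],ctrl.get_state()["opening"]);goto([*pr(-62,64),.08],22.6)
s=cams.read_camera("side");a=s["color"][120:300,230:430,::-1]
cv2.imwrite("pics/held.png",cv2.resize(a,None,fx=3,fy=3,interpolation=2))
E
```

```text
[0.47166447 0.16817209 0.11417258] 0.5641511045639005
yaw 73.3 turn -50.7 shift [0.116, -0.974, 0.67] rot [0.563, -0.001, 0.003] q6 0.43
yaw 73.3 turn 129.3 shift [0.116, -0.974, 0.67] rot [-1.437, -0.004, -0.001] q6 0.43
```

View pics/held.png

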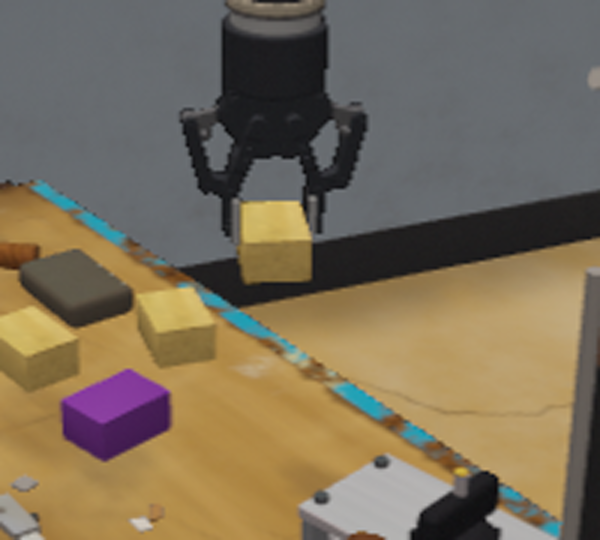

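Emit:
play_rows:
  rows:
    - [40,[0,-0.97,0.67],[0.563,0,0]]
    - [40,[0,-0.97,0.67],[0.563,0,0]]
    - [40,[0,-0.97,0.67],[0.563,0,0]]
    - [40,[0,-0.97,0.67],[0.563,0,0]]
    - [40,[0,-0.97,0.67],[0.563,0,0]]
    - [40,[0,-0.97,0.67],[0.563,0,0]]
    - [40,[0,-0.97,0.67],[0.563,0,0]]
    - [40,[0,-0.97,0.67],[0.563,0,0]]
    - [40,[0,-0.97,0.67],[0.563,0,0]]
    - [40,[0,-0.97,0.67],[0.563,0,0]]

```text
time: 8.67
eef_pos: [0.5814, -0.1734, 0.1153]
tcp_rot: [0.392, 0.587, -0.396, 0.588]
contact_force: [-0.6, -0.4, -1.4]
opening: 0.57
```

Emit:
play_rows:
  rows:
    - [40,[0.1,0,0],[0,0,0]]
    - [40,[0.1,0,0],[0,0,0]]
    - [40,[0.1,0,0],[0,0,0]]
    - [40,[0.1,0,0],[0,0,0]]
    - [40,[0.1,0,0],[0,0,0]]

```text
time: 9.08
eef_pos: [0.5808, -0.1681, 0.0864]
tcp_rot: [0.391, 0.588, -0.394, 0.588]
contact_force: [-0.2, -0.6, -0.9]
opening: 0.567
```

```bash
python3 - <<'E'
from h import *
st=ctrl.get_state();print(st["eef_pos"],st["opening"],topr(st["eef_pos"]));goto([*pr(-62,64),-.007],22.6)
s=cams.read_camera("top");a=s["color"][130:260,350:510,::-1]
cv2.imwrite("pics/l1.png",cv2.resize(a,None,fx=4,fy=4,interpolation=2))
E
```

```text
[ 0.58075349 -0.16814028  0.08641067] 0.5673016540522623 (np.float64(-63.471063812154284), np.float64(62.85882746707757))
yaw 22.6 turn 0.0 shift [0.311, -0.004, 0.003] rot [-0.0, 0.002, 0.002] q6 0.73
yaw 22.6 turn -180.0 shift [0.311, -0.004, 0.003] rot [2.0, 0.003, -0.003] q6 0.73
```

View pics/l1.png

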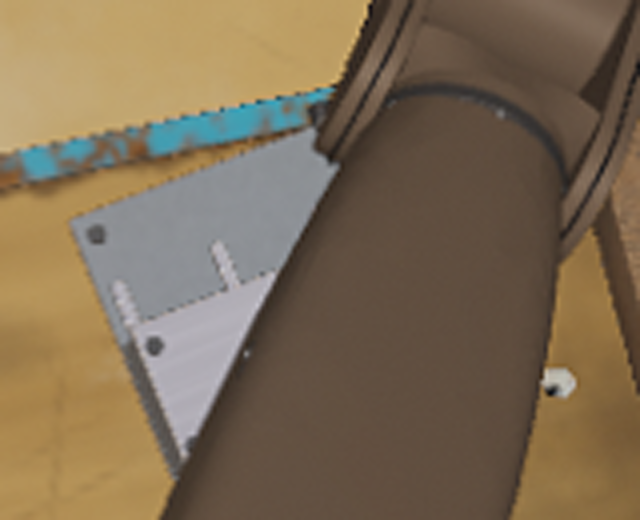

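```bash
python3 - <<'E'
from h import *
c=cams.read_camera("top");im=cv2.imread("pics/top0.png")
v=im.max(2)
r=np.array([(437,188),(447,212),(501,160),(516,189),(568,137),(582,164),(634,112),(650,138)])/2.66+[215,130]
for q,p in zip(r,onplane(c,r,.017)):print(q.round(),np.round(topr(p),1))
# tin and base front clicks
r=np.array([(407,146),(622,65)])/2.66+[215,130]
for p in onplane(c,r,.01):print(np.round(topr(p),1))
b=np.array([(445,212),(680,130),(718,225),(480,320)])/2.66+[215,130]
for p in onplane(c,b,.08):print(np.round(topr(p),1))
# automatic rail: bright pixels between base front and bridge
g=np.zeros_like(v);cv2.fillPoly(g,[proj(c,[[*pr(x,y),.015] for x,y in((-49,-104),(-49,104),(-27,104),(-27,-104))]).astype(np.int32)],255)
m=((v>150)&(g>0)).astype(np.uint8);n,l,s,ce=cv2.connectedComponentsWithStats(m)
for i in range(1,n):
    if s[i,4]>8:
        ys,xs=np.nonzero(l==i);P=onplane(c,np.c_[xs,ys],.017);print(s[i,4],np.round([topr(p) for p in P],1).mean(0))
E
```

```text
[379. 201.] [-48.4 -96. ]
[383. 210.] [-25.2 -95.7]
[403. 190.] [-51.3 -33.3]
[409. 201.] [-22.2 -30.6]
[429. 182.] [-49.   30.9]
[434. 192.] [-21.8  33.3]
[453. 172.] [-48.7  95.6]
[459. 182.] [-21.6 100. ]
[ -94.2 -105.9]
[-93.4 104.4]
[ -20.  -106.7]
[-13.1 107.8]
[ 74.1 106.7]
[  75.2 -113.1]
26 [-38.07692308  95.30769231]
28 [-38.39285714  31.49285714]
29 [-38.79655172 -32.87586207]
24 [-38.18333333 -96.50416667]
```

Emit:
play_rows:
  rows:
    - [40,[0.12,0,0.002],[0,0,0]]
    - [40,[0.2,0,0.002],[0,0,0]]
    - [40,[0.25,0,0.002],[0,0,0]]
    - [40,[0.28,0,0.002],[0,0,0]]
    - [40,[0.3,0,0.002],[0,0,0]]
    - [40,[0.3,0,0.002],[0,0,0]]
    - [40,[0.3,0,0.002],[0,0,0]]
    - [40,[0.3,0,0.002],[0,0,0]]

```text
time: 9.85
eef_pos: [0.5813, -0.1699, -0.0032]
tcp_rot: [0.391, 0.587, -0.394, 0.589]
contact_force: [0.4, -0.3, -1.3]
opening: 0.57
```

Emit:
play_rows:
  rows:
    - [40,[0.006,0,0],[0,0,0]]
    - [40,[0.012,0,0],[0,0,0]]
    - [40,[0.012,0,0],[0,0,0]]
    - [40,[0.012,0,0],[0,0,0]]

```text
time: 10.18
eef_pos: [0.58, -0.1694, -0.0084]
tcp_rot: [0.391, 0.588, -0.394, 0.587]
contact_force: [-0.1, -0.5, -0.7]
opening: 0.569
```

Emit:
play_rows:
  rows:
    - [40,[0.005,0,0],[0,0,0]]
    - [40,[0.005,0,0],[0,0,0]]
    - [40,[0.005,0,0],[0,0,0]]

```text
time: 10.43
eef_pos: [0.5803, -0.1696, -0.0092]
tcp_rot: [0.391, 0.588, -0.394, 0.588]
contact_force: [-2.1, -0.4, 4.8]
opening: 0.562
```

Emit:
play_rows:
  rows:
    - [85,[0,0,0],[0,0,0]]
    - [85,[0,0,0],[0,0,0]]
    - [85,[0,0,0],[0,0,0]]
    - [85,[0,0,0],[0,0,0]]
    - [85,[-0.1,0,0],[0,0,0]]
    - [85,[-0.25,0,0],[0,0,0]]
    - [85,[-0.25,0.05,0],[0,0,0]]
    - [0,[-0.25,0.2,0],[0,0,0]]
    - [0,[-0.25,0.22,0],[0,0,0]]
    - [0,[-0.25,0.22,0],[0,0,0]]

```text
time: 11.27
eef_pos: [0.6431, -0.143, 0.0649]
tcp_rot: [0.391, 0.588, -0.394, 0.588]
contact_force: [-0.4, 1.0, -0.7]
opening: 0.439
```

```bash
python3 - <<'E'
from h import *
st=ctrl.get_state();print(st["eef_pos"],st["opening"],topr(st["eef_pos"]));goto([*pr(-120,63.5),-.011],22.6)
E
```

```text
[ 0.64309037 -0.14297882  0.06485042] 0.4388687538333416 (np.float64(-130.6905461537555), np.float64(63.585284660640816))
yaw 22.6 turn -0.0 shift [0.253, -0.035, -0.001] rot [0.0, 0.001, 0.002] q6 0.81
yaw 22.6 turn 180.0 shift [0.253, -0.035, -0.001] rot [-2.0, -0.003, 0.002] q6 0.81
```

Emit:
play_rows:
  rows:
    - [0,[0.12,0,0],[0,0,0]]
    - [0,[0.25,0,0],[0,0,0]]
    - [0,[0.25,0,0],[0,0,0]]
    - [0,[0.25,0,0],[0,0,0]]
    - [0,[0.25,0,0],[0,0,0]]
    - [0,[0.25,0,0],[0,0,0]]

```text
time: 11.77
eef_pos: [0.6426, -0.1452, -0.0073]
tcp_rot: [0.392, 0.587, -0.394, 0.589]
contact_force: [-0.2, -0.3, 1.0]
opening: -0.003
```

Emit:
play_rows:
  rows:
    - [0,[0,-0.04,0],[0,0,0]]
    - [0,[0,-0.07,0],[0,0,0]]
    - [0,[0,-0.1,0],[0,0,0]]
    - [0,[0,-0.13,0],[0,0,0]]
    - [0,[0,-0.16,0],[0,0,0]]
    - [0,[0,-0.19,0],[0,0,0]]
    - [0,[0,-0.22,0],[0,0,0]]
    - [0,[0,-0.24,0],[0,0,0]]
    - [0,[0,-0.24,0],[0,0,0]]
    - [0,[0,-0.24,0],[0,0,0]]

```text
time: 12.6
eef_pos: [0.5736, -0.1719, -0.0102]
tcp_rot: [0.391, 0.589, -0.395, 0.587]
contact_force: [-0.6, -0.2, -0.3]
opening: 0.001
```

```bash
python3 - <<'E'
from h import *
st=ctrl.get_state();print(st["eef_pos"],st["opening"],topr(st["eef_pos"]),st["contact_force"])
E
```

```text
[ 0.57363524 -0.1718823  -0.01022315] 0.0013940643940313668 (np.float64(-55.461381877635226), np.float64(63.5779853330687)) [-0.58083006 -0.22421267 -0.33984328]
```

Now small steps to the stop, watching the force.

Emit:
play_rows:
  rows:
    - [0,[0,-0.01,0],[0,0,0]]
    - [0,[0,-0.01,0],[0,0,0]]
    - [0,[0,-0.01,0],[0,0,0]]

```text
time: 12.85
eef_pos: [0.5733, -0.1721, -0.0096]
tcp_rot: [0.392, 0.588, -0.394, 0.588]
contact_force: [4.5, 2.7, -1.1]
opening: 0.006
```

Emit:
play_rows:
  rows:
    - [0,[0,-0.007,0],[0,0,0]]
    - [0,[0,-0.007,0],[0,0,0]]
    - [0,[0,-0.007,0],[0,0,0]]

```text
time: 13.1
eef_pos: [0.5734, -0.1723, -0.0088]
tcp_rot: [0.394, 0.586, -0.393, 0.589]
contact_force: [7.8, 6.5, 0.4]
opening: -0.003
```

Emit:
play_rows:
  rows:
    - [0,[0,-0.007,0],[0,0,0]]
    - [0,[0,-0.007,0],[0,0,0]]
    - [0,[0,-0.007,0],[0,0,0]]

```text
time: 13.35
eef_pos: [0.5736, -0.1726, -0.0079]
tcp_rot: [0.395, 0.585, -0.392, 0.59]
contact_force: [12.1, 7.8, 1.1]
opening: 0.0
```

Emit:
play_rows:
  rows:
    - [0,[0,0.06,0],[0,0,0]]
    - [0,[-0.15,0.06,0],[0,0,0]]
    - [0,[-0.3,0.06,0],[0,0,0]]
    - [0,[-0.45,0.06,0],[0,0,0]]
    - [100,[-0.5,0.06,-0.3],[0,0,0]]
    - [100,[-0.5,0.06,-0.6],[-0.4,0,0]]
    - [100,[-0.5,0.06,-1],[-0.6,0,0]]
    - [100,[-0.5,0.06,-1],[-0.7,0,0]]
    - [100,[-0.5,0.06,-1],[-0.7,0,0]]
    - [100,[-0.5,0.06,-1],[-0.7,0,0]]

```text
time: 14.18
eef_pos: [0.4886, 0.0635, 0.1372]
tcp_rot: [0.189, 0.682, -0.193, 0.68]
contact_force: [0.3, 0.7, -0.8]
opening: 0.847
```

Emit:
play_rows:
  rows:
    - [100,[0,0,0],[0,0,0]]
    - [100,[0,0,0],[0,0,0]]
    - [100,[0,0,0],[0,0,0]]
    - [100,[0,0,0],[0,0,0]]
    - [100,[0,0,0],[0,0,0]]

```text
time: 14.6
eef_pos: [0.4905, 0.0609, 0.1372]
tcp_rot: [0.192, 0.681, -0.195, 0.679]
contact_force: [1.3, -0.5, 0.3]
opening: 0.999
```

```bash
cat >> h.py <<'E'
def lane_check(c):
    """front edge (press x) and sides of each block part seen in front of the bridge, at block-top height"""
    m=wood(c["color"])
    for k in cv2.findContours(m,0,1)[0]:
        u=k[:,0];q=u.mean(0)
        if cv2.contourArea(k)>60 and 360<q[0]<480 and 145<q[1]<230:
            P=np.array([topr(p) for p in onplane(c,u,.045)]);print("lane block px",q.round(),"x",P[:,0].min().round(1),P[:,0].max().round(1),"y",P[:,1].min().round(1),P[:,1].max().round(1))
E
python3 - <<'E'
from h import *
c=cams.read_camera("top");st=ctrl.get_state();print(st["eef_pos"],st["opening"])
lane_check(c)
for b in blocks(c,800):
    if b[1]<400 and b[0]<600: print(b)
goto([.441,.297,.06],85)
a=c["color"][130:260,350:510,::-1];cv2.imwrite("pics/l1b.png",cv2.resize(a,None,fx=4,fy=4,interpolation=2))
E
```

```text
[0.49044343 0.0608882  0.13719332] 0.9997719140559759
lane block px [446. 181.] x -42.2 -20.5 y 37.4 86.8
yaw 58.2 turn 26.8 shift [0.256, 0.583, -0.554] rot [-0.298, -0.002, 0.003] q6 0.48
yaw 58.2 turn -153.2 shift [0.256, 0.583, -0.554] rot [1.702, 0.004, 0.003] q6 0.48
```

View pics/l1b.png

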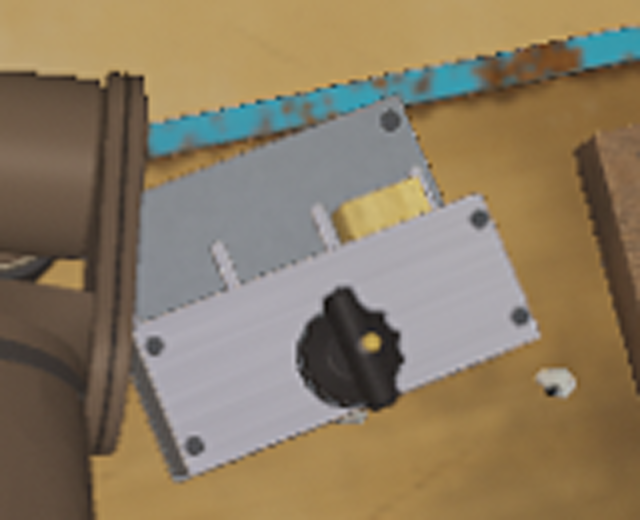

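The block front is seen at press x≈-42, square in lane 1. It met a sharp stop, so it looks home within calibration. Next, the second block.

```bash
python3 - <<'E'
from h import *
c=cams.read_camera("top")
for b in blocks(c,400):
    if b[1]<400 and 200<b[0]<600: print(b)
E
```

```text
(318.4173278808594, 307.8116455078125, 69.95652770996094, 50.12745666503906, -75.38454151153564, array([234., 276.]))
(440.5991516113281, 296.88665771484375, 70.05626678466797, 49.977439880371094, 84.92373657226562, array([240., 224.]))
```

Emit:
play_rows:
  rows:
    - [100,[0,0.583,-0.554],[-0.298,0,0]]
    - [100,[0,0.583,-0.554],[-0.298,0,0]]
    - [100,[0,0.583,-0.554],[-0.298,0,0]]
    - [100,[0,0.583,-0.554],[-0.298,0,0]]
    - [100,[0,0.583,-0.554],[-0.298,0,0]]
    - [100,[0,0.583,-0.554],[-0.298,0,0]]
    - [100,[0,0.583,-0.554],[-0.298,0,0]]
    - [100,[0.25,0.583,-0.554],[-0.298,0,0]]
    - [100,[0.25,0.583,-0.554],[-0.298,0,0]]
    - [100,[0.25,0.583,-0.554],[-0.298,0,0]]

```text
time: 15.53
eef_pos: [0.4351, 0.295, 0.0547]
tcp_rot: [0.027, 0.712, -0.034, 0.701]
contact_force: [-1.5, 0.0, -1.1]
opening: 0.999
```

Emit:
play_rows:
  rows:
    - [100,[0,0,0],[0,0,0]]
    - [100,[0,0,0],[0,0,0]]

```text
time: 15.7
eef_pos: [0.4416, 0.2978, 0.0633]
tcp_rot: [0.03, 0.707, -0.031, 0.706]
contact_force: [0.6, 0.0, 0.5]
opening: 0.997
```

```bash
python3 - <<'E'
from h import *
c=cams.read_camera("top");st=ctrl.get_state();print(st["eef_pos"],st["opening"])
for b in blocks(c,400):
    if b[1]<400 and 200<b[0]<600: print(b)
goto([.441,.297,-.0195],85)
E
```

```text
[0.44230416 0.29818856 0.0642756 ] 1.0028474632954776
yaw 85.1 turn -0.1 shift [0.279, -0.004, -0.004] rot [0.001, 0.0, 0.001] q6 0.49
yaw 85.1 turn 179.9 shift [0.279, -0.004, -0.004] rot [-1.999, -0.001, 0.0] q6 0.49
```

Emit:
play_rows:
  rows:
    - [100,[0.12,-0.004,-0.004],[0,0,0]]
    - [100,[0.24,-0.004,-0.004],[0,0,0]]
    - [100,[0.279,-0.004,-0.004],[0,0,0]]
    - [100,[0.279,-0.004,-0.004],[0,0,0]]
    - [100,[0.279,-0.004,-0.004],[0,0,0]]
    - [50,[0.279,-0.004,-0.004],[0,0,0]]
    - [50,[0.279,-0.004,-0.004],[0,0,0]]
    - [50,[0.279,-0.004,-0.004],[0,0,0]]
    - [50,[0.279,-0.004,-0.004],[0,0,0]]
    - [50,[0.279,-0.004,-0.004],[0,0,0]]

```text
time: 16.58
eef_pos: [0.4407, 0.2976, -0.0194]
tcp_rot: [0.03, 0.706, -0.03, 0.707]
contact_force: [0.1, -0.6, 6.3]
opening: 0.568
```

Emit:
play_rows:
  rows:
    - [40,[0,0,0],[0,0,0]]
    - [40,[-0.1,0,0],[0,0,0]]
    - [40,[-0.3,0,0],[0,0,0]]
    - [40,[-0.45,0,0],[0.1,0,0]]
    - [40,[-0.45,0,0],[0.6,0,0]]
    - [40,[-0.45,0,0],[0.69,0,0]]
    - [40,[-0.45,0,0],[0.69,0,0]]
    - [40,[-0.45,0,0],[0.69,0,0]]
    - [40,[-0.45,0,0],[0.69,0,0]]
    - [40,[-0.45,0,0],[0.69,0,0]]

```text
time: 17.42
eef_pos: [0.4385, 0.2969, 0.1131]
tcp_rot: [0.327, 0.627, -0.33, 0.625]
contact_force: [-1.0, 0.3, -2.4]
opening: 0.567
```

Emit:
play_rows:
  rows:
    - [40,[0,0,0],[0,0,0]]
    - [40,[0,0,0],[0,0,0]]
    - [40,[0,0,0],[0,0,0]]
    - [40,[0,0,0],[0,0,0]]

```text
time: 17.75
eef_pos: [0.4389, 0.297, 0.1131]
tcp_rot: [0.324, 0.628, -0.327, 0.627]
contact_force: [0.3, 0.0, -2.1]
opening: 0.564
```

```bash
python3 - <<'E'
from h import *
st=ctrl.get_state();print(st["eef_pos"],st["opening"]);goto([*pr(-64,-.6),.115],22.6)
E
```

```text
[0.43890198 0.29697683 0.11310136] 0.5638806667386608
yaw 35.1 turn -12.5 shift [-0.004, -0.457, 1.334] rot [0.139, 0.0, 0.003] q6 1.36
yaw 35.1 turn 167.5 shift [-0.004, -0.457, 1.334] rot [-1.861, -0.005, 0.001] q6 1.36
```

Emit:
play_rows:
  rows:
    - [40,[0,-0.23,0.667],[0.139,0,0]]
    - [40,[0,-0.23,0.667],[0.139,0,0]]
    - [40,[0,-0.23,0.667],[0.139,0,0]]
    - [40,[0,-0.23,0.667],[0.139,0,0]]
    - [40,[0,-0.23,0.667],[0.139,0,0]]
    - [40,[0,-0.23,0.667],[0.139,0,0]]
    - [40,[0,-0.23,0.667],[0.139,0,0]]
    - [40,[0,-0.23,0.667],[0.139,0,0]]
    - [40,[0,-0.23,0.667],[0.139,0,0]]

```text
time: 18.5
eef_pos: [0.4968, 0.0946, 0.1133]
tcp_rot: [0.391, 0.589, -0.394, 0.587]
contact_force: [0.0, 0.7, -2.1]
opening: 0.569
```

```bash
python3 - <<'E'
from h import *
st=ctrl.get_state();print(st["eef_pos"],st["opening"]);goto([*pr(-64,-.6),.09],22.6)
E
```

```text
[0.496778   0.09463484 0.11333204] 0.5692438677377586
yaw 22.6 turn 0.0 shift [0.079, -0.076, 0.705] rot [-0.0, 0.0, 0.003] q6 1.17
yaw 22.6 turn -180.0 shift [0.079, -0.076, 0.705] rot [2.0, 0.005, -0.001] q6 1.17
```

Emit:
play_rows:
  rows:
    - [40,[0,-0.076,0.7],[0,0,0]]
    - [40,[0,-0.076,0.7],[0,0,0]]
    - [40,[0,-0.076,0.7],[0,0,0]]
    - [40,[0,-0.076,0.7],[0,0,0]]
    - [40,[0,-0.076,0.7],[0,0,0]]
    - [40,[0,-0.076,0.7],[0,0,0]]
    - [40,[0.08,-0.076,0.7],[0,0,0]]
    - [40,[0.08,-0.076,0.7],[0,0,0]]
    - [40,[0.08,-0.076,0.7],[0,0,0]]
    - [40,[0.08,-0.076,0.7],[0,0,0]]

```text
time: 19.33
eef_pos: [0.5564, -0.1076, 0.0899]
tcp_rot: [0.391, 0.589, -0.394, 0.588]
contact_force: [-0.1, -0.3, -1.5]
opening: 0.569
```

```bash
python3 - <<'E'
from h import *
st=ctrl.get_state();print(st["eef_pos"],st["opening"],topr(st["eef_pos"]));goto([*pr(-64,-.6),-.005],22.6)
E
```

```text
[ 0.55635009 -0.10762039  0.08991916] 0.5694916565069471 (np.float64(-64.19910808676109), np.float64(-2.3918644987870827))
yaw 22.6 turn -0.0 shift [0.316, 0.001, 0.006] rot [0.0, 0.0, 0.003] q6 0.81
yaw 22.6 turn 180.0 shift [0.316, 0.001, 0.006] rot [-2.0, -0.005, 0.001] q6 0.81
```

Emit:
play_rows:
  rows:
    - [40,[0.12,0,0.006],[0,0,0]]
    - [40,[0.2,0,0.006],[0,0,0]]
    - [40,[0.26,0,0.006],[0,0,0]]
    - [40,[0.3,0,0.006],[0,0,0]]
    - [40,[0.316,0,0.006],[0,0,0]]
    - [40,[0.316,0,0.006],[0,0,0]]
    - [40,[0.316,0,0.006],[0,0,0]]
    - [40,[0.33,0,0.006],[0,0,0]]
    - [40,[0.333,0,0.006],[0,0,0]]
    - [40,[0.333,0,0.006],[0,0,0]]

```text
time: 20.17
eef_pos: [0.5575, -0.1114, -0.0092]
tcp_rot: [0.392, 0.588, -0.394, 0.588]
contact_force: [0.5, 0.3, -1.3]
opening: 0.569
```

```bash
python3 - <<'E'
from h import *
st=ctrl.get_state();print(st["eef_pos"],st["opening"],topr(st["eef_pos"]),st["contact_force"])
E
```

```text
[ 0.55746372 -0.1114218  -0.00923602] 0.5694007558117297 (np.float64(-63.76635795913823), np.float64(1.5455958102231326)) [ 0.53427644  0.25220338 -1.29897945]
```

Emit:
play_rows:
  rows:
    - [40,[0,0,-0.006],[0,0,0]]
    - [40,[0,0,-0.006],[0,0,0]]
    - [40,[0.004,0,-0.006],[0,0,0]]
    - [40,[0.004,0,-0.006],[0,0,0]]

```text
time: 20.5
eef_pos: [0.5566, -0.1097, -0.0094]
tcp_rot: [0.391, 0.588, -0.394, 0.587]
contact_force: [-4.0, 1.0, 6.9]
opening: 0.565
```

Emit:
play_rows:
  rows:
    - [85,[0,0,0],[0,0,0]]
    - [85,[0,0,0],[0,0,0]]
    - [85,[0,0,0],[0,0,0]]
    - [85,[0,0,0],[0,0,0]]
    - [85,[-0.1,0,0],[0,0,0]]
    - [85,[-0.25,0,0],[0,0,0]]
    - [85,[-0.25,0.05,0],[0,0,0]]
    - [0,[-0.25,0.2,0],[0,0,0]]
    - [0,[-0.25,0.22,0],[0,0,0]]
    - [0,[-0.25,0.22,0],[0,0,0]]

```text
time: 21.33
eef_pos: [0.6193, -0.0833, 0.0637]
tcp_rot: [0.391, 0.588, -0.394, 0.588]
contact_force: [-0.6, -0.5, -0.5]
opening: 0.433
```

Emit:
play_rows:
  rows:
    - [0,[0.12,0,0],[0,0,0]]
    - [0,[0.25,0,0],[0,0,0]]
    - [0,[0.25,0,0],[0,0,0]]
    - [0,[0.25,0,0],[0,0,0]]
    - [0,[0.25,0,0],[0,0,0]]
    - [0,[0.25,0,0],[0,0,0]]

```text
time: 21.83
eef_pos: [0.6188, -0.0851, -0.0087]
tcp_rot: [0.392, 0.587, -0.394, 0.589]
contact_force: [0.6, 1.2, 0.8]
opening: -0.001
```

```bash
python3 - <<'E'
from h import *
st=ctrl.get_state();print(st["eef_pos"],st["opening"],topr(st["eef_pos"]),st["contact_force"])
E
```

```text
[ 0.61882518 -0.08511086 -0.00866868] -0.001167331793783746 (np.float64(-130.5270557048926), np.float64(0.8359928865184556)) [0.64041119 1.23341823 0.75754591]
```

Push to about -55.5, then small steps.

Emit:
play_rows:
  rows:
    - [0,[0,-0.04,0],[0,0,0]]
    - [0,[0,-0.07,0],[0,0,0]]
    - [0,[0,-0.1,0],[0,0,0]]
    - [0,[0,-0.13,0],[0,0,0]]
    - [0,[0,-0.16,0],[0,0,0]]
    - [0,[0,-0.19,0],[0,0,0]]
    - [0,[0,-0.22,0],[0,0,0]]
    - [0,[0,-0.24,0],[0,0,0]]
    - [0,[0,-0.24,0],[0,0,0]]
    - [0,[0,-0.24,0],[0,0,0]]

```text
time: 22.67
eef_pos: [0.5495, -0.1119, -0.0116]
tcp_rot: [0.391, 0.589, -0.395, 0.587]
contact_force: [0.3, 0.1, -0.9]
opening: 0.002
```

Emit:
play_rows:
  rows:
    - [0,[0,-0.01,0],[0,0,0]]
    - [0,[0,-0.01,0],[0,0,0]]
    - [0,[0,-0.01,0],[0,0,0]]

```text
time: 22.92
eef_pos: [0.5482, -0.1127, -0.0112]
tcp_rot: [0.392, 0.588, -0.394, 0.588]
contact_force: [1.9, 1.9, -1.1]
opening: -0.002
```

Emit:
play_rows:
  rows:
    - [0,[0,-0.01,0],[0,0,0]]
    - [0,[0,-0.01,0],[0,0,0]]
    - [0,[0,-0.01,0],[0,0,0]]

```text
time: 23.17
eef_pos: [0.5485, -0.1132, -0.0099]
tcp_rot: [0.394, 0.586, -0.393, 0.589]
contact_force: [8.3, 6.1, -0.2]
opening: -0.001
```

```bash
python3 - <<'E'
from h import *
st=ctrl.get_state();print(st["eef_pos"],st["opening"],topr(st["eef_pos"]),st["contact_force"])
E
```

```text
[ 0.54848119 -0.11316897 -0.00990266] -0.0005482358803512833 (np.float64(-54.80216490149882), np.float64(-0.2933379515974664)) [ 8.29260359  6.11484919 -0.18042673]
```

Emit:
play_rows:
  rows:
    - [0,[0,0.06,0],[0,0,0]]
    - [0,[-0.15,0.06,0],[0,0,0]]
    - [0,[-0.3,0.06,0],[0,0,0]]
    - [0,[-0.45,0.06,0],[0,0,0]]
    - [100,[-0.5,0.06,-0.3],[0,0,0]]
    - [100,[-0.5,0.06,-0.6],[-0.4,0,0]]
    - [100,[-0.5,0.06,-1],[-0.6,0,0]]
    - [100,[-0.5,0.06,-1],[-0.7,0,0]]
    - [100,[-0.5,0.06,-1],[-0.7,0,0]]
    - [100,[-0.5,0.06,-1],[-0.7,0,0]]

```text
time: 24.0
eef_pos: [0.4658, 0.1236, 0.1361]
tcp_rot: [0.189, 0.682, -0.193, 0.68]
contact_force: [1.1, 0.0, 0.4]
opening: 0.844
```

Emit:
play_rows:
  rows:
    - [100,[0,0,0],[0,0,0]]
    - [100,[0,0,0],[0,0,0]]
    - [100,[0,0,0],[0,0,0]]

```text
time: 24.25
eef_pos: [0.4672, 0.1223, 0.1361]
tcp_rot: [0.191, 0.681, -0.195, 0.679]
contact_force: [-0.4, 0.0, -0.4]
opening: 0.997
```

```bash
python3 - <<'E'
from h import *
c=cams.read_camera("top");st=ctrl.get_state();print(st["eef_pos"],st["opening"])
lane_check(c)
for b in blocks(c,400):
    if b[1]<400 and 200<b[0]<600: print(b)
goto([.3184,.308,.06],104.6)
E
```

```text
[0.46748969 0.12168932 0.13609633] 0.9967775764867985
lane block px [422. 191.] x -41.7 -20.1 y -22.6 26.5
lane block px [446. 181.] x -42.5 -20.5 y 37.4 86.8
(318.4854736328125, 308.0254821777344, 69.94119262695312, 50.198909759521484, -75.86249542236328, array([233., 276.]))
yaw 58.3 turn 46.3 shift [0.253, 0.268, -0.749] rot [-0.515, -0.002, 0.003] q6 0.6
yaw 58.3 turn -133.7 shift [0.253, 0.268, -0.749] rot [1.485, 0.003, 0.003] q6 0.6
```

Emit:
play_rows:
  rows:
    - [100,[0,0.268,-0.749],[-0.515,0,0]]
    - [100,[0,0.268,-0.749],[-0.515,0,0]]
    - [100,[0,0.268,-0.749],[-0.515,0,0]]
    - [100,[0,0.268,-0.749],[-0.515,0,0]]
    - [100,[0,0.268,-0.749],[-0.515,0,0]]
    - [100,[0,0.268,-0.749],[-0.515,0,0]]
    - [85,[0.2,0.268,-0.749],[-0.515,0,0]]
    - [85,[0.2,0.268,-0.749],[-0.515,0,0]]
    - [85,[0.2,0.268,-0.749],[-0.515,0,0]]
    - [85,[0.2,0.268,-0.749],[-0.515,0,0]]

```text
time: 25.13
eef_pos: [0.3182, 0.3075, 0.0753]
tcp_rot: [-0.091, 0.704, 0.088, 0.699]
contact_force: [0.9, -0.4, 0.3]
opening: 0.854
```

Emit:
play_rows:
  rows:
    - [85,[0,0,0],[0,0,0]]
    - [85,[0,0,0],[0,0,0]]
    - [85,[0,0,0],[0,0,0]]

```text
time: 25.38
eef_pos: [0.3199, 0.309, 0.0779]
tcp_rot: [-0.09, 0.702, 0.089, 0.701]
contact_force: [0.9, -0.1, -0.4]
opening: 0.845
```

```bash
python3 - <<'E'
from h import *
c=cams.read_camera("side");st=ctrl.get_state();print(st["eef_pos"],st["opening"])
goto([.3184,.308,-.016],104.3)
a=c["color"][160:290,150:310,::-1];cv2.imwrite("pics/b3.png",cv2.resize(a,None,fx=4,fy=4,interpolation=2))
E
```

```text
[0.31953198 0.30895193 0.07764916] 0.8508339775800363
yaw 104.6 turn -0.3 shift [0.312, -0.002, -0.004] rot [0.003, -0.001, 0.001] q6 0.29
yaw 104.6 turn 179.7 shift [0.312, -0.002, -0.004] rot [-1.997, -0.001, -0.002] q6 0.29
```

View pics/b3.png

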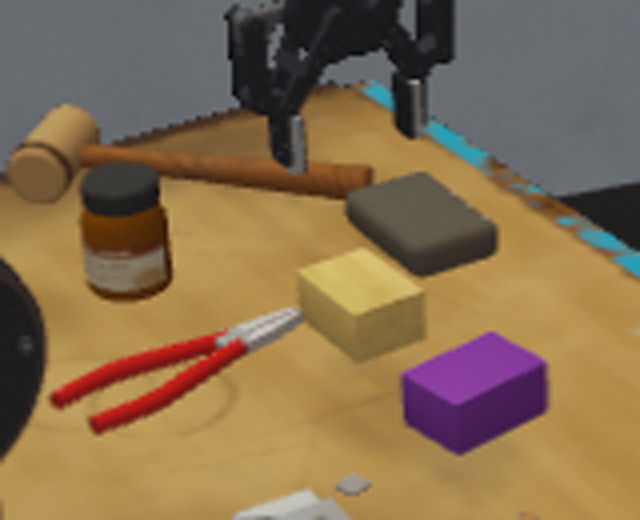

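Pliers lie flat beside the third block and the fingers stay above them. Grasp.

Emit:
play_rows:
  rows:
    - [85,[0.12,-0.002,-0.004],[0.003,0,0]]
    - [85,[0.24,-0.002,-0.004],[0.003,0,0]]
    - [85,[0.312,-0.002,-0.004],[0.003,0,0]]
    - [85,[0.312,-0.002,-0.004],[0.003,0,0]]
    - [85,[0.312,-0.002,-0.004],[0.003,0,0]]
    - [50,[0.312,-0.002,-0.004],[0.003,0,0]]
    - [50,[0.312,-0.002,-0.004],[0.003,0,0]]
    - [50,[0.312,-0.002,-0.004],[0.003,0,0]]
    - [50,[0.312,-0.002,-0.004],[0.003,0,0]]
    - [50,[0.312,-0.002,-0.004],[0.003,0,0]]

```text
time: 26.27
eef_pos: [0.3191, 0.309, -0.0147]
tcp_rot: [-0.089, 0.701, 0.088, 0.702]
contact_force: [0.1, 0.3, 7.4]
opening: 0.561
```

Emit:
play_rows:
  rows:
    - [40,[0,0,0],[0,0,0]]
    - [40,[-0.1,0,0],[0,0,0]]
    - [40,[-0.3,0,0],[0,0,0]]
    - [40,[-0.43,0,0],[0.1,0,0]]
    - [40,[-0.43,0,0],[0.5,0,0]]
    - [40,[-0.43,0,0],[0.5,0,0]]
    - [40,[-0.43,0,0],[0.5,0,0]]
    - [40,[-0.43,0,0],[0.5,0,0]]
    - [40,[-0.43,0,0],[0.5,0,0]]
    - [40,[-0.43,0,0],[0.5,0,0]]

```text
time: 27.1
eef_pos: [0.3172, 0.308, 0.1123]
tcp_rot: [0.187, 0.682, -0.189, 0.681]
contact_force: [0.0, 0.5, -1.1]
opening: 0.56
```

Emit:
play_rows:
  rows:
    - [40,[0,0,0],[0,0,0]]
    - [40,[0,0,0],[0,0,0]]
    - [40,[0,0,0],[0,0,0]]

```text
time: 27.35
eef_pos: [0.3172, 0.3079, 0.1119]
tcp_rot: [0.185, 0.683, -0.188, 0.681]
contact_force: [-0.2, -0.4, -1.6]
opening: 0.558
```

```bash
python3 - <<'E'
from h import *
st=ctrl.get_state();print(st["eef_pos"],st["opening"]);goto([*pr(-64,-64.6),.115],22.6)
E
```

```text
[0.31722264 0.30794755 0.11186078] 0.5581785514082709
yaw 59.4 turn -36.8 shift [-0.01, -0.664, 1.224] rot [0.409, -0.0, 0.003] q6 1.07
yaw 59.4 turn 143.2 shift [-0.01, -0.664, 1.224] rot [-1.591, -0.003, -0.0] q6 1.07
```

Emit:
play_rows:
  rows:
    - [40,[-0.01,-0.33,0.61],[0.409,0,0]]
    - [40,[-0.01,-0.33,0.61],[0.409,0,0]]
    - [40,[-0.01,-0.33,0.61],[0.409,0,0]]
    - [40,[-0.01,-0.33,0.61],[0.409,0,0]]
    - [40,[-0.01,-0.33,0.61],[0.409,0,0]]
    - [40,[-0.01,-0.33,0.61],[0.409,0,0]]
    - [40,[-0.01,-0.33,0.61],[0.409,0,0]]
    - [40,[-0.01,-0.33,0.61],[0.409,0,0]]
    - [40,[-0.01,-0.33,0.61],[0.409,0,0]]
    - [40,[-0.01,-0.33,0.61],[0.409,0,0]]

```text
time: 28.18
eef_pos: [0.4234, 0.1308, 0.1144]
tcp_rot: [0.39, 0.59, -0.393, 0.588]
contact_force: [0.3, -0.2, -1.2]
opening: 0.566
```

```bash
python3 - <<'E'
from h import *
st=ctrl.get_state();print(st["eef_pos"],st["opening"]);goto([*pr(-64,-64.6),.09],22.6)
E
```

```text
[0.42343722 0.13075129 0.11442191] 0.5655565937519762
yaw 22.8 turn -0.2 shift [0.081, 0.102, 0.697] rot [0.002, 0.001, 0.003] q6 1.25
yaw 22.8 turn 179.8 shift [0.081, 0.102, 0.697] rot [-1.998, -0.005, 0.001] q6 1.25
```

Emit:
play_rows:
  rows:
    - [40,[0,0.102,0.5],[0,0,0]]
    - [40,[0,0.102,0.697],[0,0,0]]
    - [40,[0,0.102,0.697],[0,0,0]]
    - [40,[0,0.102,0.697],[0,0,0]]
    - [40,[0,0.102,0.697],[0,0,0]]
    - [40,[0,0.102,0.697],[0,0,0]]
    - [40,[0.08,0.102,0.697],[0,0,0]]
    - [40,[0.08,0.102,0.697],[0,0,0]]
    - [40,[0.08,0.102,0.697],[0,0,0]]
    - [40,[0.08,0.102,0.697],[0,0,0]]

```text
time: 29.02
eef_pos: [0.5323, -0.0504, 0.0909]
tcp_rot: [0.39, 0.589, -0.393, 0.588]
contact_force: [0.3, 0.5, -1.8]
opening: 0.569
```

Emit:
play_rows:
  rows:
    - [40,[0,0,0],[0,0,0]]
    - [40,[0,0,0],[0,0,0]]

```text
time: 29.18
eef_pos: [0.5333, -0.0512, 0.092]
tcp_rot: [0.391, 0.588, -0.393, 0.589]
contact_force: [-0.2, 1.2, -1.7]
opening: 0.561
```

```bash
python3 - <<'E'
from h import *
st=ctrl.get_state();print(st["eef_pos"],st["opening"],topr(st["eef_pos"]));goto([*pr(-64,-64.6),-.0],22.6)
E
```

```text
[ 0.53325477 -0.05123174  0.09196662] 0.5606296500215355 (np.float64(-64.54716281053895), np.float64(-63.32586474217713))
yaw 22.7 turn -0.1 shift [0.307, -0.001, -0.005] rot [0.001, 0.002, 0.002] q6 0.89
yaw 22.7 turn 179.9 shift [0.307, -0.001, -0.005] rot [-1.999, -0.003, 0.002] q6 0.89
```

Emit:
play_rows:
  rows:
    - [40,[0.12,0,-0.004],[0,0,0]]
    - [40,[0.2,0,-0.004],[0,0,0]]
    - [40,[0.26,0,-0.004],[0,0,0]]
    - [40,[0.29,0,-0.004],[0,0,0]]
    - [40,[0.305,0,-0.004],[0,0,0]]
    - [40,[0.305,0,-0.004],[0,0,0]]
    - [40,[0.305,0,-0.004],[0,0,0]]
    - [40,[0.315,0,-0.004],[0,0,0]]
    - [40,[0.32,0,-0.004],[0,0,0]]
    - [40,[0.32,0,-0.004],[0,0,0]]

```text
time: 30.02
eef_pos: [0.5331, -0.0514, -0.004]
tcp_rot: [0.391, 0.588, -0.394, 0.589]
contact_force: [0.9, 0.4, 1.2]
opening: 0.565
```

Emit:
play_rows:
  rows:
    - [40,[0.004,0,0],[0,0,0]]
    - [40,[0.004,0,0],[0,0,0]]
    - [40,[0.004,0,0],[0,0,0]]

```text
time: 30.27
eef_pos: [0.5331, -0.0514, -0.0041]
tcp_rot: [0.391, 0.588, -0.394, 0.588]
contact_force: [-2.0, 0.0, 8.0]
opening: 0.562
```

```bash
python3 - <<'E'
from h import *
st=ctrl.get_state();print(st["eef_pos"],st["opening"],topr(st["eef_pos"]),st["contact_force"])
E
```

```text
[ 0.53309514 -0.0514079  -0.00413225] 0.5624525386322974 (np.float64(-64.33209833282815), np.float64(-63.22457737222749)) [-2.02344278  0.03833     7.97317643]
```

Emit:
play_rows:
  rows:
    - [85,[0,0,-0.004],[0,0,0]]
    - [85,[0,0,-0.004],[0,0,0]]
    - [85,[0,0,-0.004],[0,0,0]]
    - [85,[0,0,-0.004],[0,0,0]]
    - [85,[-0.1,0,-0.004],[0,0,0]]
    - [85,[-0.25,0,-0.004],[0,0,0]]
    - [85,[-0.25,0.05,-0.004],[0,0,0]]
    - [0,[-0.25,0.2,-0.004],[0,0,0]]
    - [0,[-0.25,0.22,-0.004],[0,0,0]]
    - [0,[-0.25,0.22,-0.004],[0,0,0]]

```text
time: 31.1
eef_pos: [0.5946, -0.0237, 0.0685]
tcp_rot: [0.391, 0.589, -0.393, 0.588]
contact_force: [-0.7, -0.1, -0.9]
opening: 0.429
```

Emit:
play_rows:
  rows:
    - [0,[0.12,0,0],[0,0,0]]
    - [0,[0.265,0,0],[0,0,0]]
    - [0,[0.265,0,0],[0,0,0]]
    - [0,[0.265,0,0],[0,0,0]]
    - [0,[0.265,0,0],[0,0,0]]
    - [0,[0.265,0,0],[0,0,0]]

```text
time: 31.6
eef_pos: [0.5941, -0.0252, -0.0086]
tcp_rot: [0.391, 0.587, -0.394, 0.589]
contact_force: [0.2, 0.0, -0.3]
opening: -0.001
```

Emit:
play_rows:
  rows:
    - [0,[0,-0.04,0],[0,0,0]]
    - [0,[0,-0.07,0],[0,0,0]]
    - [0,[0,-0.1,0],[0,0,0]]
    - [0,[0,-0.13,0],[0,0,0]]
    - [0,[0,-0.16,0],[0,0,0]]
    - [0,[0,-0.19,0],[0,0,0]]
    - [0,[0,-0.22,0],[0,0,0]]
    - [0,[0,-0.24,0],[0,0,0]]
    - [0,[0,-0.24,0],[0,0,0]]
    - [0,[0,-0.24,0],[0,0,0]]

```text
time: 32.43
eef_pos: [0.5252, -0.0524, -0.0112]
tcp_rot: [0.391, 0.589, -0.394, 0.587]
contact_force: [0.8, 0.4, 0.1]
opening: -0.001
```

Emit:
play_rows:
  rows:
    - [0,[0,-0.01,0],[0,0,0]]
    - [0,[0,-0.01,0],[0,0,0]]
    - [0,[0,-0.01,0],[0,0,0]]

```text
time: 32.68
eef_pos: [0.5231, -0.0534, -0.011]
tcp_rot: [0.391, 0.589, -0.394, 0.588]
contact_force: [1.0, -0.3, 1.1]
opening: -0.003
```

Emit:
play_rows:
  rows:
    - [0,[0,-0.01,0],[0,0,0]]
    - [0,[0,-0.01,0],[0,0,0]]
    - [0,[0,-0.01,0],[0,0,0]]

```text
time: 32.93
eef_pos: [0.5234, -0.0538, -0.0097]
tcp_rot: [0.393, 0.587, -0.393, 0.589]
contact_force: [5.7, 4.6, -0.1]
opening: -0.001
```

```bash
python3 - <<'E'
from h import *
st=ctrl.get_state();print(st["eef_pos"],st["opening"],topr(st["eef_pos"]),st["contact_force"])
E
```

```text
[ 0.52343097 -0.05378669 -0.00971316] -0.0012409753180014345 (np.float64(-54.49587647688318), np.float64(-64.74235364229706)) [ 5.73217369  4.59457296 -0.05250631]
```

Emit:
play_rows:
  rows:
    - [0,[0,-0.01,0],[0,0,0]]
    - [0,[0,-0.015,0],[0,0,0]]
    - [0,[0,-0.015,0],[0,0,0]]
    - [0,[0,0.06,0],[0,0,0]]
    - [0,[-0.15,0.06,0],[0,0,0]]
    - [60,[-0.3,0.06,0],[0,0,0]]
    - [60,[-0.45,0.06,0],[0,0,0]]
    - [60,[-0.6,0.06,0],[0,0,0]]
    - [60,[-0.6,0.06,0],[0,0,0]]
    - [60,[-0.6,0.06,0],[0,0,0]]

```text
time: 33.77
eef_pos: [0.5411, -0.048, 0.1752]
tcp_rot: [0.392, 0.585, -0.393, 0.591]
contact_force: [0.5, -0.4, 0.7]
opening: 0.603
```

Emit:
play_rows:
  rows:
    - [60,[0,0.3,-0.5],[0,0,0]]
    - [60,[0,0.3,-0.5],[0,0,0]]
    - [60,[0,0.3,-0.5],[0,0,0]]
    - [60,[0,0.3,-0.5],[0,0,0]]
    - [60,[0,0.3,-0.5],[0,0,0]]
    - [60,[0,0.3,-0.5],[0,0,0]]
    - [60,[0,0.3,-0.5],[0,0,0]]
    - [60,[0,0.3,-0.5],[0,0,0]]

```text
time: 34.43
eef_pos: [0.5626, 0.1248, 0.1674]
tcp_rot: [0.391, 0.589, -0.395, 0.587]
contact_force: [0.1, 0.3, -1.3]
opening: 0.597
```

```bash
python3 - <<'E'
from h import *
c=cams.read_camera("top");st=ctrl.get_state();print(st["eef_pos"],st["opening"]);lane_check(c)
for b in blocks(c,400):
    if b[1]<400 and 200<b[0]<600: print(b)
goto([*pr(44.7,0),.145],22)
a=c["color"][130:260,350:510,::-1];b=cams.read_camera("side")["color"][250:360,300:480,::-1]
cv2.imwrite("pics/all.png",np.hstack([cv2.resize(a,(490,398),interpolation=2)[:, :400],cv2.resize(b,(652,398),interpolation=2)[:,:400]]))
E
```

```text
[0.56280003 0.12447374 0.16773563] 0.600551175225086
lane block px [396. 201.] x -42.5 -20.2 y -89.1 -40.1
lane block px [422. 191.] x -41.7 -20.1 y -22.7 26.8
lane block px [446. 181.] x -42.2 -20.5 y 37.0 86.7
yaw 22.5 turn -0.5 shift [0.081, -0.678, 0.715] rot [0.005, 0.001, 0.004] q6 1.22
yaw 22.5 turn 179.5 shift [0.081, -0.678, 0.715] rot [-1.995, -0.006, 0.001] q6 1.22
```

View pics/all.png

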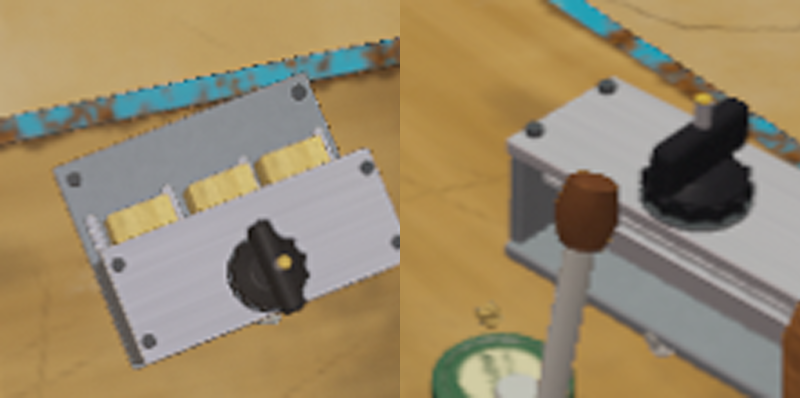

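```bash
python3 - <<'E'
from h import *
c=cams.read_camera("top")
for y in(-64,0,64):
    q=proj(c,[[*pr(-15,y),.08]]);print("hidden line at z45 expected x",topr(onplane(c,q,.045)[0]))
m=wood(c["color"])
for y in(-64,0,64): # sub-pixel edge profile along the lane centre, brightness and hue-saturation
    xs=np.arange(-56,-14,1.);hs=cv2.cvtColor(c["color"],cv2.COLOR_RGB2HSV)[:,:,1].astype(np.float32)
    S=0
    for dy in(-12,-6,0,6,12):
        q=proj(c,[[*pr(x,y+dy),.045] for x in xs]).astype(np.float32);S=S+cv2.remap(hs,q[:,:1],q[:,1:],cv2.INTER_LINEAR)[:,0]/5
    h=(S.max()+S[:4].mean())/2;i=np.argmax(S>h);j=len(S)-1-np.argmax(S[::-1]>h);print(y,"front",xs[i-1]+(h-S[i-1])/(S[i]-S[i-1]),"rear",xs[j], S.round()[::4])
E
```

```text
hidden line at z45 expected x (np.float64(-18.102947950428756), np.float64(-57.54173048681722))
hidden line at z45 expected x (np.float64(-18.10294795043095), np.float64(8.346303060929898))
hidden line at z45 expected x (np.float64(-18.10294795045921), np.float64(74.2343365933776))
-64 front -42.1395024061203 rear -20.0 [ 12.  13.  14.  23. 109. 112. 112. 113. 114.  83.  13.]
0 front -41.97876119054854 rear -20.0 [ 13.  13.  14.  20. 106. 115. 114. 114. 115.  67.  11.]
64 front -42.41417717933655 rear -21.0 [ 12.  13.  15.  20. 111. 114. 113. 114. 116.  54.  11.]
```

Seen against the bridge edge in the same picture, which is shifted by the same -2 mm, the block fronts sit at -40, so all three are home. Next is the knob.

Emit:
play_rows:
  rows:
    - [60,[0,-0.678,0.715],[0.005,0,0]]
    - [60,[0,-0.678,0.715],[0.005,0,0]]
    - [60,[0,-0.678,0.715],[0.005,0,0]]
    - [60,[0,-0.678,0.715],[0.005,0,0]]
    - [60,[0,-0.678,0.715],[0.005,0,0]]
    - [60,[0,-0.678,0.715],[0.005,0,0]]
    - [60,[0,-0.678,0.715],[0.005,0,0]]
    - [60,[0,-0.678,0.715],[0.005,0,0]]
    - [60,[0,-0.678,0.715],[0.005,0,0]]
    - [60,[0,-0.678,0.715],[0.005,0,0]]

```text
time: 35.42
eef_pos: [0.4574, -0.1508, 0.1698]
tcp_rot: [0.394, 0.587, -0.397, 0.586]
contact_force: [0.7, 0.4, 0.1]
opening: 0.602
```

Emit:
play_rows:
  rows:
    - [60,[0.05,0,0],[0,0,0]]
    - [60,[0.05,0,0],[0,0,0]]
    - [60,[0.05,0,0],[0,0,0]]
    - [60,[0.05,0,0],[0,0,0]]

```text
time: 35.75
eef_pos: [0.458, -0.1492, 0.1548]
tcp_rot: [0.393, 0.588, -0.396, 0.586]
contact_force: [0.2, 0.3, -0.0]
opening: 0.599
```

```bash
python3 - <<'E'
from h import *
st=ctrl.get_state();print(st["eef_pos"],st["opening"],topr(st["eef_pos"]));goto([*pr(44.2,0),.073],22)
b=cams.read_camera("side")["color"][180:330,300:500,::-1]
cv2.imwrite("pics/kn.png",cv2.resize(b,None,fx=4,fy=4,interpolation=2))
E
```

```text
[ 0.45798268 -0.14924231  0.15483055] 0.5991788343960961 (np.float64(42.60980242914001), np.float64(-1.7682137719913282))
yaw 22.2 turn -0.2 shift [0.273, -0.004, 0.006] rot [0.003, 0.001, 0.003] q6 0.66
yaw 22.2 turn 179.8 shift [0.273, -0.004, 0.006] rot [-1.997, -0.005, 0.001] q6 0.66
```

View pics/kn.png

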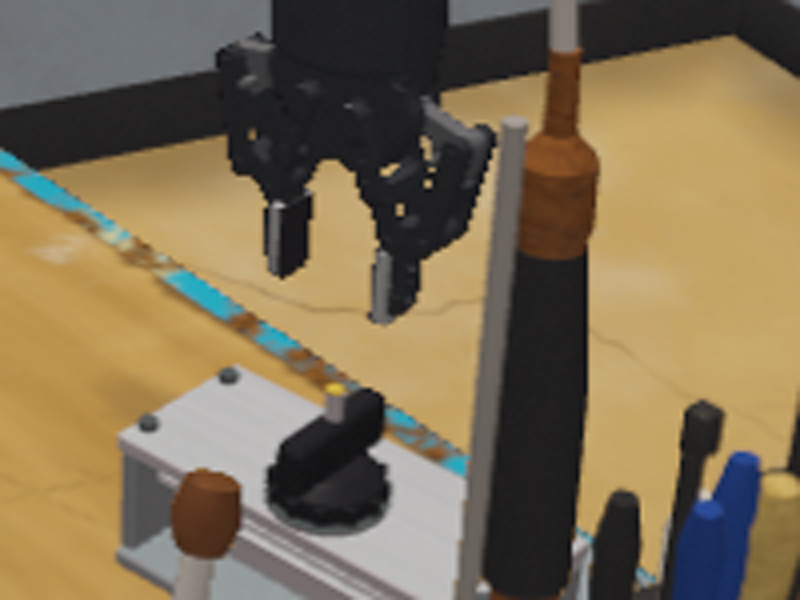

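Emit:
play_rows:
  rows:
    - [60,[0.1,-0.004,0.006],[0,0,0]]
    - [60,[0.2,-0.004,0.006],[0,0,0]]
    - [60,[0.25,-0.004,0.006],[0,0,0]]
    - [60,[0.27,-0.004,0.006],[0,0,0]]
    - [60,[0.27,-0.004,0.006],[0,0,0]]
    - [0,[0.27,-0.004,0.006],[0,0,0]]
    - [0,[0.27,-0.004,0.006],[0,0,0]]
    - [0,[0.27,-0.004,0.006],[0,0,0]]
    - [0,[0.27,-0.004,0.006],[0,0,0]]
    - [0,[0.27,-0.004,0.006],[0,0,0]]
  force: 30

```text
time: 36.63
eef_pos: [0.4576, -0.1514, 0.0756]
tcp_rot: [0.395, 0.587, -0.396, 0.586]
contact_force: [-2.0, 5.7, 5.0]
opening: 0.178
```

Emit:
play_rows:
  rows:
    - [0,[0,0,0],[0,0,0]]
    - [0,[0,0,0],[0,0,0]]
    - [0,[0,0,0],[0,0,0]]
    - [0,[0,0,0],[0,0,0]]

```text
time: 36.97
eef_pos: [0.4576, -0.1514, 0.0756]
tcp_rot: [0.394, 0.587, -0.396, 0.586]
contact_force: [-1.2, 5.1, 5.0]
opening: 0.177
```

```bash
python3 - <<'E'
from h import *
st=ctrl.get_state();print(st["eef_pos"],st["opening"],topr(st["eef_pos"]),st["contact_force"],st["wrist_torque"]);goto([*pr(44.2,0),.073],22)
E
```

```text
[ 0.4576178  -0.15137441  0.07564088] 0.17673104859358627 (np.float64(43.76601610816236), np.float64(0.059937498398415064)) [-1.15337008  5.10741781  4.97857062] [ 0.95121902  0.30713536 -0.08072138]
yaw 22.1 turn -0.1 shift [0.009, -0.001, -0.0] rot [0.001, -0.001, 0.002] q6 0.66
yaw 22.1 turn 179.9 shift [0.009, -0.001, -0.0] rot [-1.999, -0.002, -0.001] q6 0.66
```

Emit:
play_rows:
  rows:
    - [0,[0,0,0],[-0.07,0,0]]
    - [0,[0,0,0],[-0.14,0,0]]
    - [0,[0,0,0],[-0.21,0,0]]
    - [0,[0,0,0],[-0.28,0,0]]
    - [0,[0,0,0],[-0.35,0,0]]
    - [0,[0,0,0],[-0.42,0,0]]
    - [0,[0,0,0],[-0.49,0,0]]
    - [0,[0,0,0],[-0.56,0,0]]
    - [0,[0,0,0],[-0.62,0,0]]
    - [0,[0,0,0],[-0.62,0,0]]

```text
time: 37.8
eef_pos: [0.4594, -0.1529, 0.0757]
tcp_rot: [0.073, 0.702, -0.075, 0.704]
contact_force: [4.8, 1.5, 0.9]
opening: 0.176
```

Emit:
play_rows:
  rows:
    - [0,[0,0,0],[-0.07,0,0]]
    - [0,[0,0,0],[-0.14,0,0]]
    - [0,[0,0,0],[-0.21,0,0]]
    - [0,[0,0,0],[-0.28,0,0]]
    - [0,[0,0,0],[-0.34,0,0]]
    - [0,[0,0,0],[-0.34,0,0]]
    - [0,[0,0,0],[-0.34,0,0]]
    - [0,[0,0,0],[-0.34,0,0]]

```text
time: 38.47
eef_pos: [0.4608, -0.1529, 0.0757]
tcp_rot: [-0.114, 0.696, 0.111, 0.7]
contact_force: [9.1, 3.0, -2.1]
opening: 0.173
```

```bash
python3 - <<'E'
from h import *
st=ctrl.get_state();print(st["eef_pos"],st["opening"],topr(st["eef_pos"]),st["contact_force"],st["wrist_torque"],st["qpos"][5]);goto([*pr(44.2,0),.073],22)
E
```

```text
[ 0.46078239 -0.15290271  0.07572221] 0.17284709185669359 (np.float64(41.43175492282158), np.float64(2.6870157014186034)) [ 9.06305171  2.96266533 -2.10519274] [ 0.53091915 -1.466321    0.06575171] -0.848722453884717
yaw 108.3 turn -86.3 shift [0.009, 0.008, -0.01] rot [0.959, 0.005, 0.001] q6 -0.85
yaw 108.3 turn 93.7 shift [0.009, 0.008, -0.01] rot [-1.041, -0.001, 0.005] q6 -0.85
```

Emit:
play_rows:
  rows:
    - [60,[0,0,0],[0,0,0]]
    - [60,[0,0,0],[0,0,0]]
    - [60,[0,0,0],[0,0,0]]
    - [60,[0,0,0],[0,0,0]]
    - [60,[-0.1,0,0],[0,0,0]]
    - [60,[-0.2,0,0],[0,0,0]]
    - [60,[-0.3,0,0],[0,0,0]]
    - [60,[-0.3,0,0],[0,0,0]]
    - [60,[-0.3,0,0],[0,0,0]]
    - [60,[-0.3,0,0],[0,0,0]]

```text
time: 39.3
eef_pos: [0.4566, -0.1522, 0.1631]
tcp_rot: [-0.114, 0.7, 0.113, 0.696]
contact_force: [0.7, -0.5, -0.1]
opening: 0.599
```

```bash
cat >> h.py <<'E'
def tip(s):
    x0,x1,y0,y1=365,405,262,300
    h=cv2.cvtColor(s["color"],cv2.COLOR_RGB2HSV)[y0:y1,x0:x1]
    m=cv2.inRange(h,(20,120,120),(32,255,255));n,l,st,ce=cv2.connectedComponentsWithStats(m)
    for i in range(1,n):
        if st[i,4]>3: print("tip?",ce[i]+[x0,y0],st[i,4])
    p=proj(s,[[.459,-.1527,z] for z in(.143,.133,.131)]);print("expected z143,133,131:",p.round(1).tolist())
E
python3 - <<'E'
from h import *
st=ctrl.get_state();print(st["eef_pos"]);s=cams.read_camera("side");tip(s)
im=cv2.imread("pics/side0.png");print("at start:");tip({**s,"color":im[:,:,::-1].copy()})
b=s["color"][245:345,340:460,::-1];cv2.imwrite("pics/click.png",cv2.resize(b,None,fx=5,fy=5,interpolation=2))
E
```

```text
[ 0.45664747 -0.15220321  0.16305334]
tip? [382.85714286 281.07142857] 14
tip? [403.22222222 282.11111111] 9
expected z143,133,131: [[382.7, 276.2], [382.4, 280.7], [382.3, 281.6]]
at start:
tip? [398.33333333 269.16666667] 6
tip? [383.27272727 276.81818182] 11
expected z143,133,131: [[382.7, 276.2], [382.4, 280.7], [382.3, 281.6]]
```

View pics/click.png

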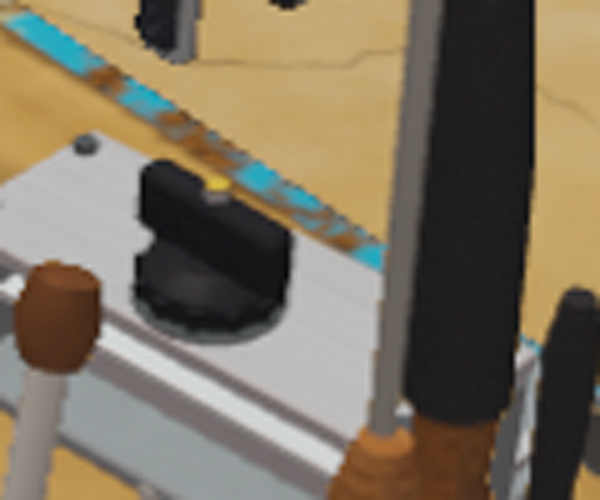

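The click is confirmed: the tip fell 4.3 px, about 10 mm. Re-grip with the axis at about (0.461,-0.1525).

```bash
python3 - <<'E'
from h import *
goto([.461,-.1525,.0745],108.3)
E
```

```text
yaw 108.5 turn -0.2 shift [0.292, -0.007, 0.016] rot [0.002, -0.004, -0.0] q6 -0.85
yaw 108.5 turn 179.8 shift [0.292, -0.007, 0.016] rot [-1.998, 0.0, -0.006] q6 -0.85
```

Emit:
play_rows:
  rows:
    - [60,[0.1,0,0.014],[0,0,0]]
    - [60,[0.2,0,0.014],[0,0,0]]
    - [60,[0.26,0,0.014],[0,0,0]]
    - [60,[0.29,0,0.014],[0,0,0]]
    - [60,[0.29,0,0.014],[0,0,0]]
    - [0,[0.29,0,0.014],[0,0,0]]
    - [0,[0.29,0,0.014],[0,0,0]]
    - [0,[0.29,0,0.014],[0,0,0]]
    - [0,[0.29,0,0.014],[0,0,0]]
    - [0,[0.29,0,0.014],[0,0,0]]
  force: 40

```text
time: 40.18
eef_pos: [0.4606, -0.1524, 0.0784]
tcp_rot: [-0.116, 0.7, 0.113, 0.696]
contact_force: [-4.7, -1.9, 3.9]
opening: 0.17
```

Emit:
play_rows:
  rows:
    - [0,[0,0,0],[0,0,0]]
    - [0,[0,0,0],[0,0,0]]
    - [0,[0,0,0],[0.07,0,0]]
    - [0,[0,0,0],[0.14,0,0]]
    - [0,[0,0,0],[0.21,0,0]]
    - [0,[0,0,0],[0.28,0,0]]
    - [0,[0,0,0],[0.35,0,0]]
    - [0,[0,0,0],[0.42,0,0]]
    - [0,[0,0,0],[0.49,0,0]]
    - [0,[0,0,0],[0.5,0,0]]

```text
time: 41.02
eef_pos: [0.459, -0.1522, 0.0784]
tcp_rot: [0.16, 0.691, -0.165, 0.685]
contact_force: [-10.9, -2.2, 6.1]
opening: 0.176
```

Emit:
play_rows:
  rows:
    - [0,[0,0,0],[0.07,0,0]]
    - [0,[0,0,0],[0.14,0,0]]
    - [0,[0,0,0],[0.21,0,0]]
    - [0,[0,0,0],[0.28,0,0]]
    - [0,[0,0,0],[0.35,0,0]]
    - [0,[0,0,0],[0.42,0,0]]
    - [0,[0,0,0],[0.49,0,0]]
    - [0,[0,0,0],[0.5,0,0]]
    - [0,[0,0,0],[0.5,0,0]]

```text
time: 41.77
eef_pos: [0.4579, -0.151, 0.0784]
tcp_rot: [0.41, 0.577, -0.416, 0.571]
contact_force: [-12.5, 0.6, 10.4]
opening: 0.173
```

```bash
python3 - <<'E'
from h import *
st=ctrl.get_state();print(st["eef_pos"],st["opening"],st["contact_force"],st["wrist_torque"]);goto([.461,-.1525,.0745],22)
E
```

```text
[ 0.45785222 -0.15103489  0.07835376] 0.17297748680333647 [-12.54705081   0.56177566  10.44572958] [ 0.22269956  2.06055297 -0.09692022]
yaw 18.6 turn 3.4 shift [0.013, 0.009, 0.008] rot [-0.038, -0.002, 0.008] q6 0.73
yaw 18.6 turn -176.6 shift [0.013, 0.009, 0.008] rot [1.962, 0.012, 0.003] q6 0.73
```

Emit:
play_rows:
  rows:
    - [0,[0,-0.01,0],[0.07,0,0]]
    - [0,[0,-0.01,0],[0.14,0,0]]
    - [0,[0,-0.01,0],[0.21,0,0]]
    - [0,[0,-0.01,0],[0.28,0,0]]
    - [0,[0,-0.01,0],[0.35,0,0]]
    - [0,[0,-0.01,0],[0.42,0,0]]
    - [0,[0,-0.01,0],[0.49,0,0]]
    - [0,[0,-0.01,0],[0.56,0,0]]
    - [0,[0,-0.01,0],[0.6,0,0]]
    - [0,[0,-0.01,0],[0.6,0,0]]

```text
time: 42.6
eef_pos: [0.4582, -0.1492, 0.0784]
tcp_rot: [-0.629, -0.325, 0.63, -0.321]
contact_force: [-1.7, 10.5, 6.9]
opening: 0.176
```

```bash
python3 - <<'E'
from h import *
st=ctrl.get_state();print(st["eef_pos"],st["opening"],st["contact_force"],st["wrist_torque"]);goto([.459,-.1525,.0745],22)
E
```

```text
[ 0.45818003 -0.1492319   0.07840904] 0.17551337622085197 [-1.67009282 10.49100338  6.88498854] [ 1.65755752  0.39158731 -0.05754908]
yaw -35.7 turn 57.7 shift [0.013, 0.009, 0.007] rot [-0.641, -0.002, 0.003] q6 1.67
yaw -35.7 turn -122.3 shift [0.013, 0.009, 0.007] rot [1.359, 0.003, 0.003] q6 1.67
```

Emit:
play_rows:
  rows:
    - [60,[0,0,0],[0,0,0]]
    - [60,[0,0,0],[0,0,0]]
    - [60,[0,0,0],[0,0,0]]
    - [60,[0,0,0],[0,0,0]]
    - [60,[-0.1,0,0],[0,0,0]]
    - [60,[-0.2,0,0],[0,0,0]]
    - [60,[-0.25,0,0],[0,0,0]]
    - [60,[-0.25,0,0],[0,0,0]]
    - [60,[-0.25,0,0],[0,0,0]]
    - [60,[-0.25,0,0],[0,0,0]]

```text
time: 43.43
eef_pos: [0.4576, -0.1518, 0.1504]
tcp_rot: [-0.627, -0.324, 0.631, -0.324]
contact_force: [1.2, 0.0, -0.3]
opening: 0.597
```

Emit:
play_rows:
  rows:
    - [60,[0,0,0],[-0.66,0,0]]
    - [60,[0,0,0],[-0.66,0,0]]
    - [60,[0,0,0],[-0.66,0,0]]
    - [60,[0,0,0],[-0.66,0,0]]
    - [60,[0,0,0],[-0.66,0,0]]
    - [60,[0,0,0],[-0.66,0,0]]
    - [60,[0,0,0],[-0.66,0,0]]
    - [60,[0,0,0],[-0.66,0,0]]
    - [60,[0,0,0],[-0.66,0,0]]

```text
time: 44.18
eef_pos: [0.4571, -0.1514, 0.1493]
tcp_rot: [0.382, 0.596, -0.386, 0.592]
contact_force: [-0.1, -0.1, 0.2]
opening: 0.599
```

Emit:
play_rows:
  rows:
    - [60,[0,0,0],[-0.66,0,0]]
    - [60,[0,0,0],[-0.66,0,0]]
    - [60,[0,0,0],[-0.66,0,0]]
    - [60,[0,0,0],[-0.66,0,0]]
    - [60,[0,0,0],[-0.66,0,0]]
    - [60,[0,0,0],[-0.66,0,0]]
    - [60,[0,0,0],[-0.66,0,0]]
    - [60,[0,0,0],[-0.66,0,0]]
    - [60,[0,0,0],[-0.66,0,0]]

```text
time: 44.93
eef_pos: [0.4571, -0.1514, 0.1493]
tcp_rot: [0.039, 0.709, -0.04, 0.703]
contact_force: [-0.9, 0.2, -1.0]
opening: 0.602
```

Emit:
play_rows:
  rows:
    - [60,[0,0,0],[-0.66,0,0]]
    - [60,[0,0,0],[-0.66,0,0]]
    - [60,[0,0,0],[-0.66,0,0]]
    - [60,[0,0,0],[-0.66,0,0]]
    - [60,[0,0,0],[-0.66,0,0]]
    - [60,[0,0,0],[-0.66,0,0]]
    - [60,[0,0,0],[-0.66,0,0]]
    - [60,[0,0,0],[-0.66,0,0]]
    - [60,[0,0,0],[-0.66,0,0]]
    - [60,[0,0,0],[-0.66,0,0]]

```text
time: 45.77
eef_pos: [0.4571, -0.1514, 0.1494]
tcp_rot: [-0.313, 0.636, 0.315, 0.631]
contact_force: [-0.1, -0.8, 0.2]
opening: 0.6
```

```bash
python3 - <<'E'
from h import *
st=ctrl.get_state();print(st["eef_pos"],st["opening"],st["qpos"][5]);goto([.459,-.1517,.0755],-35.7);tip(cams.read_camera("side"));lane_check(cams.read_camera("top"))
E
```

```text
[ 0.45712106 -0.15141113  0.14941107] 0.6002416017730456 -1.446925923519879
yaw 142.7 turn 1.6 shift [0.246, -0.007, 0.004] rot [-0.017, -0.003, -0.003] q6 -1.45
yaw 142.7 turn -178.4 shift [0.246, -0.007, 0.004] rot [1.983, -0.005, 0.005] q6 -1.45
tip? [382.9375 281.6875] 16
tip? [403.22222222 282.11111111] 9
expected z143,133,131: [[382.7, 276.2], [382.4, 280.7], [382.3, 281.6]]
lane block px [396. 201.] x -42.5 -20.2 y -89.1 -40.1
lane block px [421. 191.] x -41.7 -20.1 y -22.7 24.8
```

Emit:
play_rows:
  rows:
    - [60,[0.1,-0.007,0.004],[-0.017,0,0]]
    - [60,[0.2,-0.007,0.004],[-0.017,0,0]]
    - [60,[0.24,-0.007,0.004],[-0.017,0,0]]
    - [60,[0.24,-0.007,0.004],[-0.017,0,0]]
    - [60,[0.24,-0.007,0.004],[-0.017,0,0]]
    - [0,[0.24,-0.007,0.004],[-0.017,0,0]]
    - [0,[0.24,-0.007,0.004],[-0.017,0,0]]
    - [0,[0.24,-0.007,0.004],[-0.017,0,0]]
    - [0,[0.24,-0.007,0.004],[-0.017,0,0]]
    - [0,[0.24,-0.007,0.004],[-0.017,0,0]]

```text
time: 46.7
eef_pos: [0.4622, -0.1523, 0.0815]
tcp_rot: [-0.323, 0.63, 0.321, 0.629]
contact_force: [3.0, 5.2, 6.1]
opening: 0.174
```

Emit:
play_rows:
  rows:
    - [0,[0,0,0],[0,0,0]]
    - [0,[0,0,0],[0.07,0,0]]
    - [0,[0,0,0],[0.14,0,0]]
    - [0,[0,0,0],[0.21,0,0]]
    - [0,[0,0,0],[0.28,0,0]]
    - [0,[0,0,0],[0.35,0,0]]
    - [0,[0,0,0],[0.42,0,0]]
    - [0,[0,0,0],[0.49,0,0]]
    - [0,[0,0,0],[0.5,0,0]]
    - [0,[0,0,0],[0.5,0,0]]

```text
time: 47.53
eef_pos: [0.4603, -0.1534, 0.0815]
tcp_rot: [-0.059, 0.707, 0.056, 0.703]
contact_force: [-3.8, 1.9, 8.1]
opening: 0.17
```

Emit:
play_rows:
  rows:
    - [0,[0,0,0],[0.07,0,0]]
    - [0,[0,0,0],[0.14,0,0]]
    - [0,[0,0,0],[0.21,0,0]]
    - [0,[0,0,0],[0.28,0,0]]
    - [0,[0,0,0],[0.35,0,0]]
    - [0,[0,0,0],[0.4,0,0]]
    - [0,[0,0,0],[0.4,0,0]]
    - [0,[0,0,0],[0.4,0,0]]

```text
time: 48.2
eef_pos: [0.4584, -0.153, 0.0814]
tcp_rot: [0.161, 0.691, -0.165, 0.685]
contact_force: [-8.8, 0.7, 12.4]
opening: 0.176
```

```bash
python3 - <<'E'
from h import *
st=ctrl.get_state();print(st["eef_pos"],st["opening"],st["contact_force"],st["wrist_torque"]);goto([.459,-.1525,.0745],22)
E
```

```text
[ 0.45842857 -0.15301887  0.08141235] 0.17607987091808042 [-8.81373792  0.72694416 12.42682333] [ 0.28875941  1.55971951 -0.02773371]
yaw 63.3 turn -41.3 shift [0.023, 0.003, 0.001] rot [0.459, -0.003, 0.006] q6 -0.06
yaw 63.3 turn 138.7 shift [0.023, 0.003, 0.001] rot [-1.541, -0.008, -0.004] q6 -0.06
```

Emit:
play_rows:
  rows:
    - [0,[0,0,0],[0.04,0,0]]
    - [0,[0,0,0],[0.04,0,0]]
    - [0,[0,0,0],[0.04,0,0]]

```text
time: 48.45
eef_pos: [0.4583, -0.1529, 0.0814]
tcp_rot: [0.183, 0.686, -0.187, 0.679]
contact_force: [-9.8, 1.3, 12.6]
opening: 0.173
```

```bash
python3 - <<'E'
from h import *
st=ctrl.get_state();print(st["opening"],st["contact_force"],st["wrist_torque"]);goto([.459,-.1525,.0745],22)
E
```

```text
0.1731864781527113 [-9.78209504  1.28470181 12.58659839] [ 0.31505357  1.63990334 -0.06065112]
yaw 59.7 turn -37.7 shift [0.023, 0.002, 0.002] rot [0.419, -0.003, 0.007] q6 0.01
yaw 59.7 turn 142.3 shift [0.023, 0.002, 0.002] rot [-1.581, -0.009, -0.004] q6 0.01
```

Emit:
play_rows:
  rows:
    - [0,[0,0,0],[0.04,0,0]]
    - [0,[0,0,0],[0.04,0,0]]
    - [0,[0,0,0],[0.04,0,0]]

```text
time: 48.7
eef_pos: [0.458, -0.1535, 0.0815]
tcp_rot: [0.202, 0.68, -0.208, 0.673]
contact_force: [-9.8, 0.4, 12.6]
opening: 0.173
```

```bash
python3 - <<'E'
from h import *
st=ctrl.get_state();print(st["opening"],st["contact_force"],st["wrist_torque"]);goto([.459,-.1525,.0745],22)
E
```

```text
0.173469412102476 [-9.8025547   0.43115209 12.56131619] [0.15345174 1.77303383 0.49956393]
yaw 56.3 turn -34.3 shift [0.023, 0.005, 0.001] rot [0.381, -0.002, 0.008] q6 0.07
yaw 56.3 turn 145.7 shift [0.023, 0.005, 0.001] rot [-1.619, -0.01, -0.003] q6 0.07
```

The torque rise (0.06 → 0.5 N m) marks the end stop. Release and check.

Emit:
play_rows:
  rows:
    - [0,[0,0,0],[0.015,0,0]]
    - [0,[0,0,0],[0.015,0,0]]
    - [60,[0,0,0],[0,0,0]]
    - [60,[0,0,0],[0,0,0]]
    - [60,[0,0,0],[0,0,0]]
    - [60,[0,0,0],[0,0,0]]
    - [60,[-0.1,0,0],[0,0,0]]
    - [60,[-0.2,0,0],[0,0,0]]
    - [60,[-0.35,0,0],[0,0,0]]
    - [60,[-0.4,0,0],[0,0,0]]

```text
time: 49.53
eef_pos: [0.4628, -0.1533, 0.2047]
tcp_rot: [0.205, 0.675, -0.208, 0.678]
contact_force: [0.7, -0.5, 0.9]
opening: 0.6
```

Emit:
play_rows:
  rows:
    - [60,[0,0.3,-0.9],[0,0,0]]
    - [60,[0,0.3,-0.9],[0,0,0]]
    - [60,[0,0.3,-0.9],[0,0,0]]
    - [60,[0,0.3,-0.9],[0,0,0]]
    - [60,[0,0.3,-0.9],[0,0,0]]
    - [60,[0,0.3,-0.9],[0,0,0]]
    - [60,[0,0.3,-0.9],[0,0,0]]
    - [60,[0,0.3,-0.9],[0,0,0]]
    - [60,[0,0.3,-0.9],[0,0,0]]
    - [60,[0,0.3,-0.9],[0,0,0]]

```text
time: 50.37
eef_pos: [0.2875, 0.0731, 0.1998]
tcp_rot: [0.205, 0.677, -0.208, 0.676]
contact_force: [1.1, -0.5, 0.1]
opening: 0.602
```

```bash
python3 - <<'E'
from h import *
st=ctrl.get_state();print(st["eef_pos"],st["contact_force"],st["time"]);s=cams.read_camera("side");c=cams.read_camera("top");tip(s);lane_check(c)
a=c["color"][90:330,140:530,::-1]
cv2.imwrite("pics/final.png",cv2.resize(a,None,fx=2,fy=2,interpolation=2))
E
```

```text
[0.28750199 0.07311244 0.19981265] [ 1.08620592 -0.54598702  0.12845622] 50.3667
tip? [395.75 267.75] 4
tip? [400.14285714 269.57142857] 7
tip? [383.16666667 282.08333333] 12
tip? [403.   281.75] 8
expected z143,133,131: [[382.7, 276.2], [382.4, 280.7], [382.3, 281.6]]
lane block px [396. 201.] x -42.2 -20.2 y -88.6 -39.6
lane block px [422. 191.] x -41.7 -20.1 y -22.2 26.8
lane block px [446. 181.] x -42.2 -20.5 y 37.9 86.8
```

View pics/final.png

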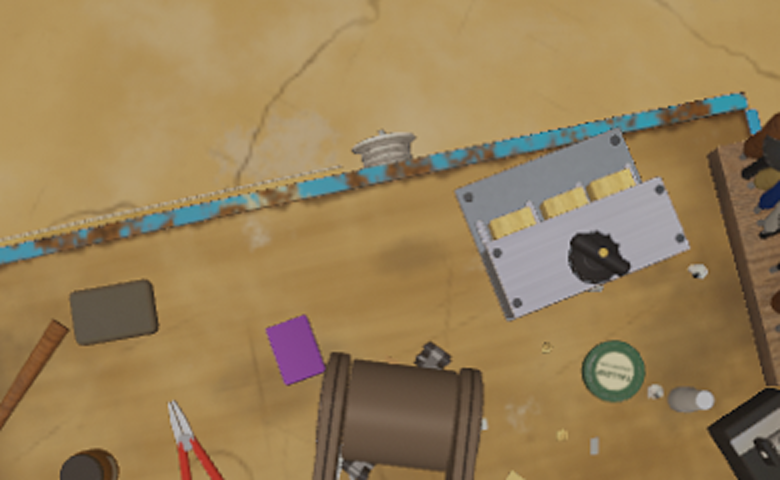

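```bash
python3 -c "
from plant import ctrl;print(ctrl.sign_off())"
```

```text
the job is handed in; nothing more can be done
None
```

All three loose wooden blocks are in the press, one to a lane, and the press is closed. The job is handed in, and the arm was clear of everything at about 50 s.

**Blocks:** Each was slid in until it met a firm stop, at the same depth in all three lanes to within 1 mm. The final picture puts the block fronts at about press x -42 mm rather than the nominal -40. The bridge edge shows the same 2 mm shift, so I take them as home.

**Press:**
- **Click:** I turned the knob back to about -1.5 rad. The screw tip then dropped about 10 mm in the side picture, which confirms the click.
- **Closing:** I turned it clockwise to the end, with one re-grip. It stopped at about 2.5 rad, where the torque rose from 0.06 to 0.5 N m.
- **After closing:** The tip ended slightly lower still, at about the level expected with the plate resting on the blocks.

**What disagreed:** The real fingertips were about 34 mm higher than the reported TCP height. My first grasp therefore closed above the block and touched its top with about 21 N. I corrected for this from then on.

The pad, tin, purple block and pliers looked undisturbed in the last picture.

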